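Put the wide scraper away in its storage block and lock it in

ROBOT

A 6-joint arm with a two-finger parallel gripper is mounted at the origin on a cart in front of the work surface, level with it; the furniture and walls round the work are solid. World frame = base frame: x ahead of the robot, y to its left, z up, the work surface at z = 0. Lengths are in m, angles in rad, forces in N, time in s.
With the tool pointing down it reaches from about 0.25 to 0.8 m from the base axis. Payload 3.9 kg.
Tool frame: the origin (TCP) lies midway between the tips of the shut fingers; the grasp point (between the pads) lies pinch_z behind it (pinch_z is the distance from the TCP to the grasp point, in m); z points along the fingers, y is the direction in which the jaws open and shut (so a half turn about z gives the same grasp; the last joint's range is limited). The gripper opens to 85 mm and grips with 20 to 120 N. Pads are 22 mm wide; open, the fingers measure 114 mm over their backs; the gripper's body (76 mm by 85 mm) begins 54 mm behind the grasp point. The pads swing forward as they close: fully open they stand 13 mm farther back than shut.
Start: joints at [1.111, 0.26, -0.138, 1.173, 0, 1.571], TCP at [0.233, 0.47, 0.208] pointing down, gripper open.
Joint ranges: [-2.78, 2.78], [-0.83, 1.72], [-1.28, 1.37], [-1.9, 2.12], [-1.57, 1.48], [-3.14, 3.14]. Speed limits (rad/s): [2.57, 2.57, 3.14, 3.14, 3.14, 3.14].

INTERFACE

Orientations are given as a 3x3 rotation matrix whose columns are the frame's x, y, z axes.
In Python, from bench import * gives the robot as it stands. The module is installed in compiled form; this text tells all that it offers.
- The arm moves only by the tool arm_command, never from a script. Its argument "commands" is a list of rows, each a list of 6 numbers: the shift along the tool's x, y, z in cm, then the turn, a rotation vector about the tool's x, y, z in rad. A call has 1 to 5 rows; each row shifts and turns the commanded pose from where the row before left it, along the tool's axes as they then stand; what a row does not reach is not made up. A row lasts 1/8 s, in which the tool goes at most 62.5 mm and 10.7 degrees, less where a joint would pass 70% of its speed; a pose out of reach is approached as far as the arm can. A call is refused whole if a number of a shift passes 6.25 or a number of a turn 0.188, either way. A call with a gripper value outside its range is refused whole. "gripper" is the opening, from -1 (shut) to 1 (fully open), so that 0 is half open, set as the call begins (left out, the last holds). The fingers move at their own pace and stop on an object; "newtons" is the grip in N (left out, the last holds). Time passes only in rows, so rows that do not move let the fingers close. It gives the time, the measured TCP pose, the force and the opening at its end, in the units of the state.
- state(): the state, without advancing time (a new reading comes with each control period).
- get_image(name): name is "scene" or "side" or "wrist"; returns (picture, depth): 480x640x3 uint8, red, green, blue; 480x640 float32, m along the optical axis (not along the pixel's ray), 0 where there is no reading.
- camera_params(name): a dict with "fx", "fy", "cx", "cy" (pixels), "rvec" (rotation vector, rad) and "tvec" (3), from world to camera coordinates, as OpenCV has them. Camera axes: x right, y down, z forward; pixel columns grow to the right and rows downward; lengths in m; the calibration is good to about 2 mm. The wrist camera is an equidistant fisheye: a pixel r from the principal point sees the ray r / f radians off the axis. A picture is of the moment at which its call begins: read the wrist's pose just before it. camera_params takes no time and is no camera call; for the wrist camera it gives the pose at the moment of the call.
- close_job(): hands the job in, once; it reports no verdict.
The state is a dict: "t": time; "qpos": joint angles; "joint_vel": joint speeds; "joint_efforts": joint torques, N m; "ee_pos": TCP position; "orientation": TCP orientation; "ft_force": force on the tool from outside, world axes, zero at the start; "moment": the same for the moment, N m; "gripper_width": finger opening in m.
Only numpy, scipy, OpenCV 4.12 (cv2) and the standard library are available. Lean on these libraries where they do the work, as an engineer would, in place of code of your own. Each camera call takes 0.05 s, during which the arm holds its last target.

TASK

Slide the metal keeper plate of the grey storage block fully open by its tab, take the wide-bladed scraper out of the white drain stand and lower it blade first, fully home, into the slot of the block. Then slide the keeper fully shut so that it locks the blade in. Leave the narrow-bladed scraper standing where it is in the stand.

Things in the scene. Friction and masses are not known exactly. Their poses are not given: they have to be found in the camera images.
- wide_scraper_mid (a point): Centre, half-way up, of the wide scraper (126 mm tall, 80 g, loose in the stand, leaning up to 3 deg). z from blade to handle, y across the blade, x through it. From the lower edge up: steel blade 44 wide (y) x 4 thick x 46 mm high; neck 12 x 4 x 18; black handle 24 wide (y) x 14 thick (x) x 62 high, centred 32 mm above this point. In the stand the lower edge is 14 mm above the worktop
- narrow_scraper_mid (a point): Centre, half-way up, of the narrow scraper in the other slot of the stand: same height, thickness and axes, but its blade is 22 mm and its handle 18 mm wide. Stays where it is
- stand: White drain stand, fixed: foot 76 x 172 mm, upper part 60 (x) x 156 (y) x 50 mm high. Origin at the centre of its underside. Two slots in its top at y = +38 and -38 mm, each 50 mm long (y), 6 wide (x), 36 deep; one scraper stands blade down in each, which in which varies; their axes are nearly the stand's
- block: Grey storage block, fixed: 140 (x) x 84 (y) x 58 mm high. Origin at the centre of its underside. Two guide rails on its top, along x at y = +-36.5 mm, reach 69 mm above the worktop; the metal keeper plate slides between them, its underside 2 mm above the block's top
- slot_mouth (a point): Middle of the mouth of the block's only slot, in its top face (z 58 mm), 45 mm from the block's middle towards the block's +x; axes as the block's. The slot is 48 mm long (y), 7 wide (x), 48 deep: a scraper fully home has its lower edge 48 mm below this point and its centre 15 mm above it, handle upward
- keeper_tab (a point): Grip point in the keeper's upright tab, 86 mm above the worktop; axes as the block's. The tab is 12 mm thick (x), 30 wide (y), its top 16 mm above this point, the 5 mm keeper plate's upper face 21 mm below. It is 77 mm from the slot towards the block's -x when shut, 112 when open. The plate ends in two prongs, 20 mm apart, that pass the scraper's neck and cover the blade's shoulders
- keeper (a joint): Slide of the keeper along the block's x: 0 = fully shut (prongs over the slot), 0.035 m = fully open (towards the block's -x), with stops at both ends; starts nearly shut. About 1 N of friction, stays where it is left

How it is judged:
By the outcome, as a careful person would: the job done as asked, in the order asked, and still so for the second after the job is handed in, with the robot touching nothing.
It also fails if it takes over 67 s, if anything falls off the work surface, if the arm or the gripper's body presses on something with over 40 N, if the wrist force passes 120 N, or if a joint passes its speed limit or range.

## Working session

There is one attempt and no reset: what is moved stays moved. The work goes in short steps, Python scripts to look and compute and a tool call to move; the robot and the scene stay as the last step left them, time stands still between calls to the robot, and variables do not carry over. Pictures are saved under pics/ and viewed, and the job is handed in when it is done.

Besides the shell and the picture viewer there is one more tool, called as name(argument=value, ...), one argument or row to a line, values as JSON. arm_command: Moves the arm, as the interface text tells. Its arguments: {"type":"object","properties":{"commands":{"type":"array"},"gripper":{"type":"number"},"newtons":{"type":"number"}},"required":["commands"]}

```bash
mkdir -p pics
python3 - <<'E'
from bench import *
import cv2,numpy as np
s=state();print(s)
for n in ["scene","side","wrist"]:
    p=camera_params(n);im,d=get_image(n)
    print(n,p)
    np.savez(f"pics/{n}0.npz",im=im,d=d,**{k:np.array(v) for k,v in p.items()})
    cv2.imwrite(f"pics/{n}0.png",im[:,:,::-1])
try: print(pinch_z)
except Exception as e: print(e)
E
```

```text
{'t': 0.0, 'qpos': array([ 1.11097353e+00,  2.60688179e-01, -1.39384359e-01,  1.17268188e+00,
        1.39371897e-05,  1.57079261e+00]), 'joint_vel': array([ 0.00010458,  0.00184309, -0.00110259,  0.00102595, -0.00046041,
       -0.00136758]), 'joint_efforts': array([-1.63868586e-03, -4.05678463e+01,  2.53922832e+01,  1.85867690e-02,
       -1.66579603e-04, -5.80686379e-07]), 'ee_pos': array([0.23266305, 0.46982068, 0.20735697]), 'orientation': array([[-8.96132789e-01,  4.43785136e-01, -8.81469188e-04],
       [ 4.43786012e-01,  8.96131083e-01, -1.74852070e-03],
       [ 1.39444426e-05, -1.95809043e-03, -9.99998083e-01]]), 'ft_force': array([0.06413483, 0.90093638, 0.40733967]), 'moment': array([-0.02836631, -0.00543386, -0.00923262]), 'gripper_width': 0.08525463760589784}
scene {'fx': 606.4282691098975, 'fy': 606.4282691098975, 'cx': 314.35903728586885, 'cy': 237.30792752791248, 'rvec': array([ 1.94527401,  0.4676775 , -0.29118773]), 'tvec': array([-0.42615365, -0.03017925,  1.61256457])}
side {'fx': 455.64970235512914, 'fy': 455.64970235512914, 'cx': 313.0283767471099, 'cy': 239.62895256071965, 'rvec': array([ 0.67856841, -2.34717821,  1.41597987]), 'tvec': array([0.42580539, 0.20898605, 0.80966735])}
wrist {'fx': 371.64829954431775, 'fy': 371.64829954431775, 'cx': 314.3425879210796, 'cy': 242.69591910415812, 'rvec': array([-2.45547887, -1.52634796, -0.21612554]), 'tvec': array([-0.52352913, -0.03685417,  0.38099772])}
0.0187
```

View pics/scene0.png

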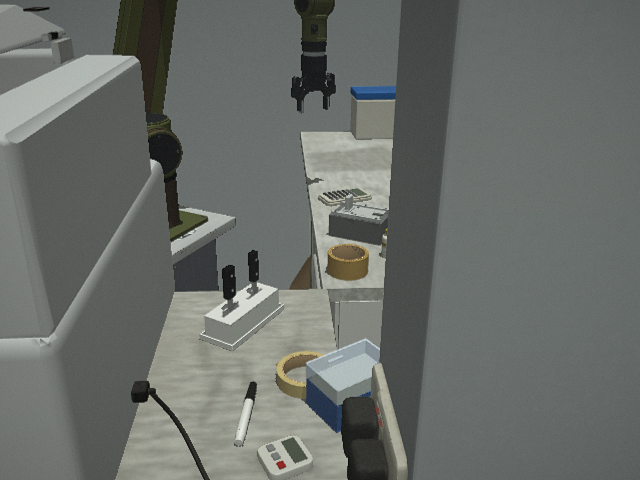

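View pics/side0.png

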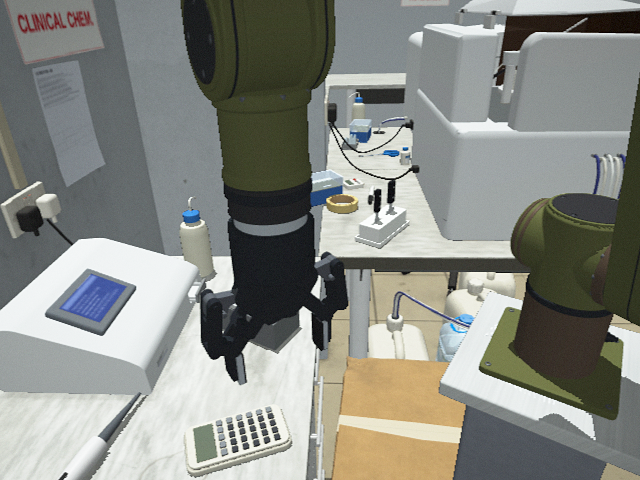

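View pics/wrist0.png

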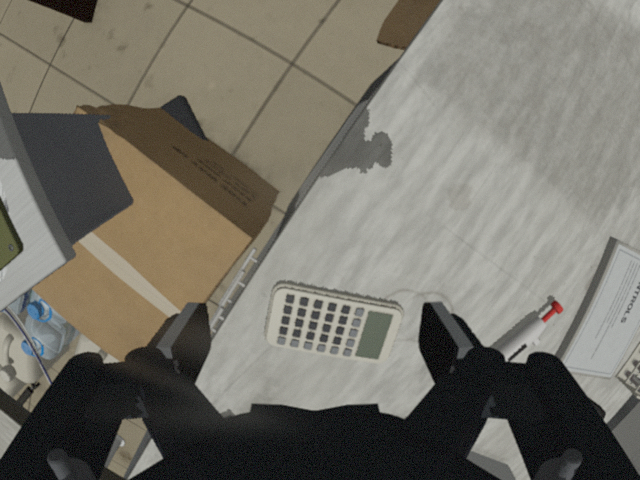

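The scene view shows the block at about (358,222) and the stand at (240,315) with handles at (229,280) and (253,265). The side view shows the stand at (383,227), and the gripper partly hides the block at (275,330). The wrist view shows neither. Next I'll get rough positions from depth.

```bash
cat > h.py <<'E'
import numpy as np,cv2
def load(n):
    z=np.load(f"pics/{n}.npz");return {k:z[k] for k in z.files}
def RT(p): return cv2.Rodrigues(np.array(p['rvec'],float))[0],np.array(p['tvec'],float)
def cloud(f,fish=False):
    v,u=np.mgrid[0:480,0:640].astype(float)
    x=(u-f['cx'])/f['fx'];y=(v-f['cy'])/f['fy']
    if fish:
        r=np.hypot(x,y)+1e-9;t=np.tan(np.minimum(r,1.5))/r;x=x*t;y=y*t
    d=f['d'];P=np.stack([x*d,y*d,d],-1);R,t=RT(f);W=(P-t)@R
    W[d<=0]=np.nan;return W
def ray(f,u,v,fish=False):
    x=(u-f['cx'])/f['fx'];y=(v-f['cy'])/f['fy']
    if fish:
        r=np.hypot(x,y)+1e-9;t=np.tan(r)/r;x*=t;y*=t
    R,t=RT(f);o=-R.T@t;dd=R.T@np.array([x,y,1.]);return o,dd
def onz(f,u,v,z,fish=False):
    o,d=ray(f,u,v,fish);return o+d*(z-o[2])/d[2]
def proj(f,P,fish=False):
    R,t=RT(f);c=R@np.array(P,float)+t
    if fish:
        r=np.hypot(c[0],c[1])+1e-12;th=np.arctan2(r,c[2]);return np.array([f['cx']+f['fx']*th*c[0]/r,f['cy']+f['fy']*th*c[1]/r])
    return np.array([f['cx']+f['fx']*c[0]/c[2],f['cy']+f['fy']*c[1]/c[2]])
def grab(n,name):
    from bench import camera_params,get_image
    p=camera_params(n);im,d=get_image(n)
    np.savez(f"pics/{name}.npz",im=im,d=d,**{k:np.array(v) for k,v in p.items()})
    cv2.imwrite(f"pics/{name}.png",im[:,:,::-1]);return load(name)
E
python3 - <<'E'
from h import *
np.set_printoptions(precision=4,suppress=True)
for n,pts in [("scene0",[(358,222),(330,235),(348,200),(229,270),(253,255),(240,315),(204,338),(345,206),(380,240),(388,225)]),("side0",[(378,195),(391,185),(383,227),(275,330),(290,340)])]:
    f=load(n);W=cloud(f);R,t=RT(f);print(n,"cam",-R.T@t,"axis",R[2])
    for u,v in pts: print(u,v,W[v,u],f['im'][v,u])
f=load("scene0")
a=f['im'][185:305,190:400];cv2.imwrite("pics/sc_crop.png",cv2.resize(f['im'][180:260,310:410,::-1],None,fx=8,fy=7,interpolation=2)[:600,:800]);cv2.imwrite("pics/sc_crop2.png",cv2.resize(f['im'][240:360,185:300,::-1],None,fx=5,fy=5,interpolation=2))
f=load("side0");cv2.imwrite("pics/si_crop.png",cv2.resize(f['im'][170:260,340:430,::-1],None,fx=6,fy=6,interpolation=2))
E
```

```text
scene0 cam [ 1.043  -1.1387  0.6312] axis [-0.4072  0.8181 -0.4061]
358 222 [0.5146 0.1678 0.05  ] [60 61 61]
330 235 [0.4411 0.1611 0.0019] [77 79 77]
348 200 [0.4771 0.1872 0.0958] [108 112 106]
229 270 [ 0.4781 -0.3436  0.1376] [27 28 26]
253 255 [ 0.482  -0.2696  0.1367] [22 25 25]
240 315 [ 0.4958 -0.3418  0.0485] [217 220 212]
204 338 [ 0.443  -0.3842  0.0074] [122 125 118]
345 206 [0.4692 0.1876 0.078 ] [101 103 100]
380 240 [0.5757 0.1673 0.0136] [58 62 58]
388 225 [ 0.8701 -0.6357  0.4103] [73 79 74]
side0 cam [0.0048 0.7467 0.5682] axis [ 0.4945 -0.7376 -0.4597]
378 195 [ 0.471  -0.2543  0.1274] [21 21 25]
391 185 [ 0.4683 -0.3275  0.1312] [21 20 25]
383 227 [ 0.4467 -0.2411  0.0474] [152 155 152]
275 330 [0.4341 0.2387 0.0432] [68 72 72]
290 340 [ 0.427   0.2054 -0.0004] [182 189 180]
```

View pics/sc_crop.png

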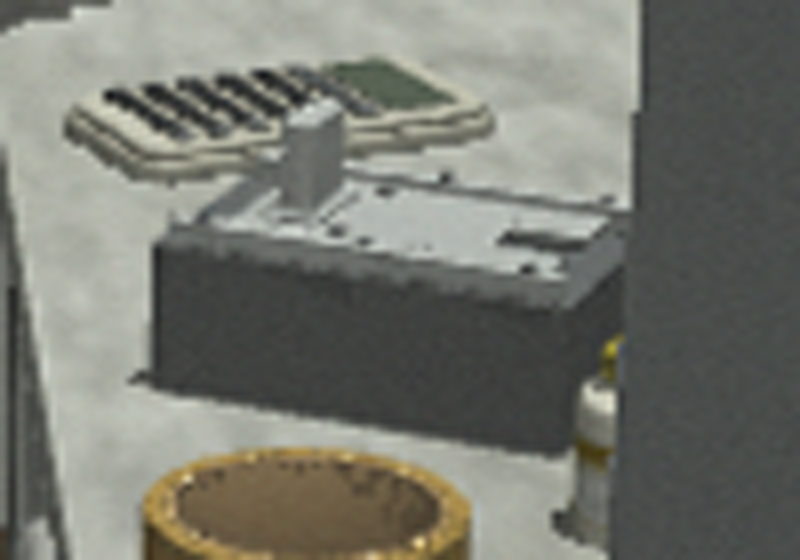

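View pics/sc_crop2.png

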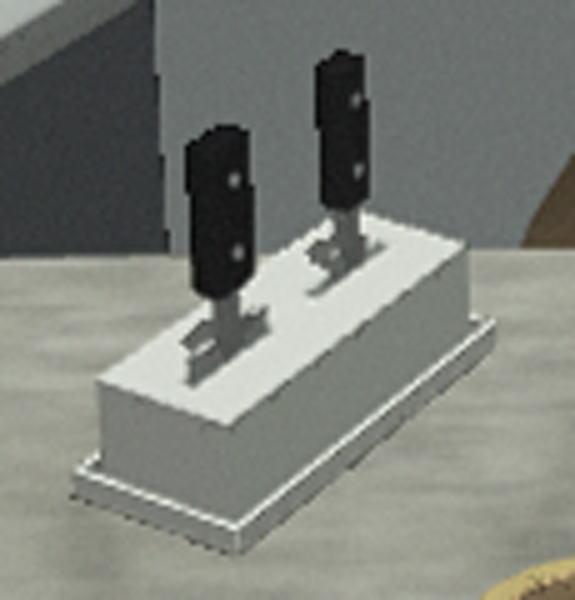

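View pics/si_crop.png

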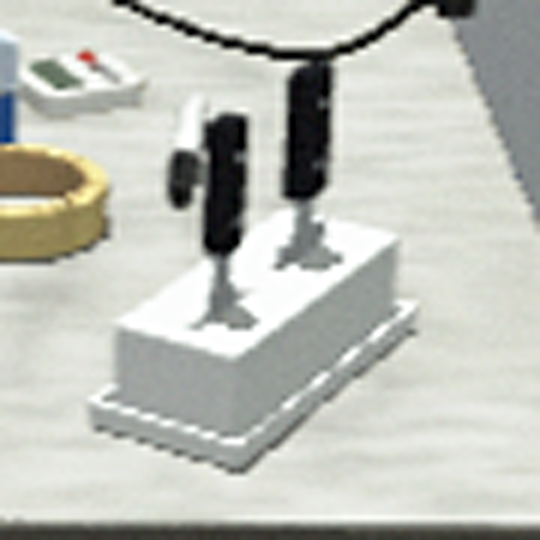

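The wide scraper is in the stand's -y slot, at about (0.478,-0.344). The block is at about (0.51,0.20), with its slot toward world +x and the tab at about (0.475,0.19). Next I'll work out the wrist camera's offset from the tool and plan a viewing pose.

Run:
```python
from h import *
from bench import state
np.set_printoptions(precision=4,suppress=True)
s=state();T=s['orientation']
f=load("wrist0");R,t=RT(f);c=-R.T@t;print("cam",c,"in tool",T.T@(c-s['ee_pos']),"axis in tool",T.T@R[2], "img x,y in tool",T.T@R[0],T.T@R[1])
f=load("scene0");W=cloud(f)
# block: top pts
m=(W[...,2]>.052)&(W[...,2]<.075)&(W[...,0]>.35)&(W[...,0]<.65)&(W[...,1]>.08)&(W[...,1]<.35)
P=W[m][:,:2].astype(np.float32);print(len(P),cv2.minAreaRect(P))
m=(W[...,2]>.08)&(W[...,2]<.12)&(W[...,0]>.35)&(W[...,0]<.65)&(W[...,1]>.08)&(W[...,1]<.35)
print(len(W[m]),W[m].mean(0),W[m].min(0),W[m].max(0))
m=(W[...,2]>.045)&(W[...,2]<.053)&(W[...,0]>.35)&(W[...,0]<.65)&(W[...,1]>-.45)&(W[...,1]<-.15)
P=W[m][:,:2].astype(np.float32);print("stand",len(P),cv2.minAreaRect(P))
# go pose: camera angle toolframe; target yaw 0 (tool y = +x world)
ty=T[:,1];print("yaw of tool y deg",np.degrees(np.arctan2(ty[1],ty[0])))
```

```text
cam [0.168  0.5017 0.375 ] in tool [ 0.072  -0.0005 -0.1675] axis in tool [-0.2806 -0.0001  0.9598] img x,y in tool [0.001  1.     0.0004] [-0.9598  0.0011 -0.2806]
912 ((0.5278208255767822, 0.1922021061182022), (0.12028849869966507, 0.20946891605854034), 73.12828063964844)
81 [0.4742 0.1974 0.0924] [0.4668 0.1832 0.0802] [0.4808 0.2164 0.1034]
stand 1308 ((0.45322293043136597, -0.33604782819747925), (0.2481689155101776, 0.1311866194009781), 54.65299987792969)
yaw of tool y deg 63.656950052111426
```

```bash
cat >> h.py <<'E'
from scipy.spatial.transform import Rotation as Ro
def plan(pos,R0,tpos,tyaw,n,tool_z=None):
    """rows for n equal steps to tpos with tool y at yaw tyaw (deg), tool down"""
    y=np.array([np.cos(np.radians(tyaw)),np.sin(np.radians(tyaw)),0]);z=np.array([0,0,-1.]);x=np.cross(y,z)
    R1=np.stack([x,y,z],1);rv=Ro.from_matrix(R0.T@R1).as_rotvec()
    R=R0.copy();rows=[]
    for i in range(n):
        d=R.T@(np.array(tpos)-pos)/n*100
        rows.append([round(float(a),2) for a in d]+[round(float(a),3)+0. for a in rv/n]);R=R@Ro.from_rotvec(rv/n).as_matrix()
    return rows
E
python3 - <<'E'
from h import *
from bench import state
np.set_printoptions(precision=4,suppress=True)
f=load("side0");W=cloud(f)
for zlo in [.1]:
  H,_,_=np.histogram2d(*W[(W[...,2]>zlo)&(W[...,2]<.6)][:,:2].T,bins=[np.arange(.1,1.0,.05),np.arange(-.5,.8,.05)])
  print("x rows from .1, y cols from -.5");print(H.astype(int))
f=load("scene0")
for q in [(330,235),(380,245)]: print(onz(f,*q,0))
s=state()
for r in plan(s['ee_pos'],s['orientation'],[.49,.21,.26],2,8): print(r)
E
```

```text
x rows from .1, y cols from -.5
[[  128   418  4185     0     0     0     0     0     0     0    61     0
      0     0     0     0     0     0     0     0     0     0     0     0
      0]
 [  318    26  3805   815     0     0     0     0     0     0     0     0
      0     0     0     0     0     0   674  6419     0     0     0     0
      0]
 [  280   238   504  2158     0     0     0     0     0     0     0     0
      0     0     0     0     0     0  1812 12012 12969     0     0     0
      0]
 [  249   565  1246   874  1182     0     0     0     0     0     0     0
      0     0     0     0     0     0     0   894  3209     0     0     0
      0]
 [  110    35  2202   600   184     0     0     0     0     0     0     0
      0     0     0     0     0     0     0     0     0     0     0     0
      0]
 [  205   816   427     0     0     0     0     0     0     0     0     0
      0     0     0     0     0     0     0     0     0     0     0     0
      0]
 [  517     0     0     0     0     0     0     0     0     0     0     0
      0     0     0     0     0     0     0     0   
[... 1253 characters left out ...]
     0     0     0     0
      0]
 [    0     0     0     0     0     0     0     0     0     0     0     0
      0     0     0    69   190    57     0     0     0     0     0     0
      0]
 [    0     0     0     0     0     0     0     0     0     0     0     0
      0     0     0     0     2     0     0     0     0     0     0     0
      0]]
[0.4393 0.165  0.    ]
[0.5764 0.1674 0.    ]
[-4.32, -1.49, -0.65, 0.0, 0.0, 0.135]
[-4.48, -0.89, -0.65, 0.0, 0.0, 0.135]
[-4.56, -0.28, -0.65, 0.0, 0.0, 0.135]
[-4.56, 0.33, -0.66, 0.0, 0.0, 0.135]
[-4.47, 0.94, -0.66, 0.0, 0.0, 0.135]
[-4.31, 1.53, -0.66, 0.0, 0.0, 0.135]
[-4.06, 2.1, -0.66, 0.0, 0.0, 0.135]
[-3.75, 2.62, -0.66, 0.0, 0.0, 0.135]
```

arm_command(
  commands=[
    [-4.3, -1.5, -0.7, 0, 0, 0.135],
    [-4.5, -0.9, -0.7, 0, 0, 0.135],
    [-4.55, -0.3, -0.7, 0, 0, 0.135],
    [-4.55, 0.3, -0.7, 0, 0, 0.135],
    [-4.5, 0.95, -0.7, 0, 0, 0.135],
  ],
)

```text
t: 0.78
ee_pos: [0.3938, 0.306, 0.2432]
orientation: [[-0.418, 0.908, -0.0], [0.908, 0.418, -0.0], [-0.0, -0.0, -1.0]]
ft_force: [0.4, 0.2, 0.3]
gripper_width: 0.0854
```

arm_command(
  commands=[
    [-4.3, 1.55, -0.6, 0, 0, 0.135],
    [-4.05, 2.1, -0.6, 0, 0, 0.135],
    [-3.75, 2.6, -0.6, 0, 0, 0.135],
    [0, 0, 0, 0, 0, 0],
    [0, 0, 0, 0, 0, 0],
  ],
)

```text
t: 1.4
ee_pos: [0.4887, 0.2097, 0.2608]
orientation: [[-0.031, 1.0, -0.001], [1.0, 0.031, -0.0], [0.0, -0.001, -1.0]]
ft_force: [-0.6, -0.3, -0.1]
gripper_width: 0.0856
```

Run:
```python
from h import *
from bench import state
np.set_printoptions(precision=4,suppress=True)
s=state();print(s['t'],s['ee_pos'],s['orientation'],s['ft_force'])
f=grab("wrist","wrist1");g=grab("side","side1")
f0=load("scene0");W=cloud(f0)
H,_,_=np.histogram2d(*W[(W[...,2]>.1)&(W[...,2]<.6)][:,:2].T,bins=[np.arange(-.1,1.0,.1),np.arange(-.8,.2,.1)])
print(H.astype(int))
H,_,_=np.histogram2d(*W[(W[...,2]>.35)&(W[...,2]<.8)][:,:2].T,bins=[np.arange(-.1,1.0,.1),np.arange(-.8,.2,.1)])
print(H.astype(int))
```

```text
1.4 [0.4887 0.2097 0.2608] [[-0.0313  0.9995 -0.0013]
 [ 0.9995  0.0313 -0.    ]
 [ 0.     -0.0013 -1.    ]] [-0.5624 -0.3115 -0.0535]
[[    0     0     0     0     0     0     0     0  2651]
 [    0     0     0     0     0     0     0  1308   368]
 [    0     0     0  1760    32     0     0    26    57]
 [    0     0   610   478    35     0     0     0     0]
 [    0   225  1478  3262  2128    11     0     0     0]
 [  256  3930  6682  1918   288   213     0     0     0]
 [15832  6654     0     0     0     0     0     0     0]
 [    2     0     0     0     0     0     0     0     0]
 [    0     0     0     0     0     0     0     0     0]
 [ 1611  6523     0     0     0     0     0     0     0]]
[[   0    0    0    0    0    0    0    0 2238]
 [   0    0    0    0    0    0    0    0    0]
 [   0    0    0 1760   32    0    0    0    0]
 [   0    0  610  478   20    0    0    0    0]
 [   0  225 1478 1955  523    0    0    0    0]
 [ 256 2571 3229  774    0    0    0    0    0]
 [7980 2965    0    0    0    0    0    0    0]
 [   0    0    0    0    0    0    0    0    0]
 [   0    0    0    0    0    0    0    0    0]
 [   0 4491    0    0    0    0    0    0    0]]
```

View pics/wrist1.png

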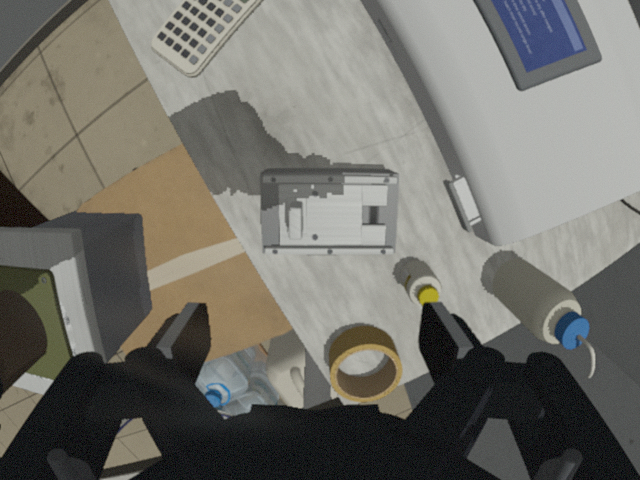

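View pics/side1.png

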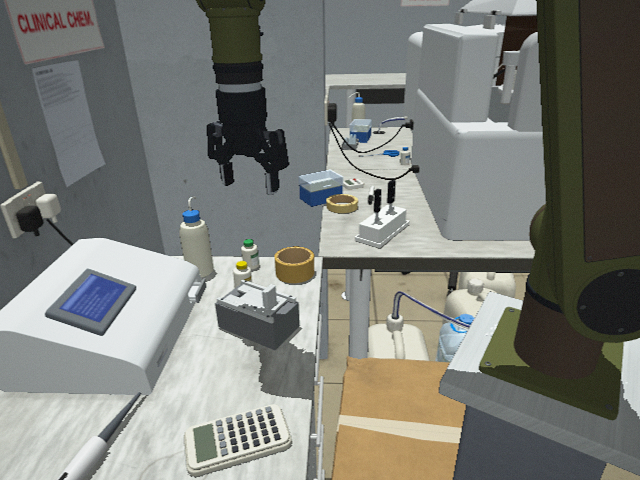

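The wrist view shows the block with corners near (262,170), (397,172), (262,254) and (395,254), the tab at (295,222) and the slot at (375,215). I'll zoom in.

Run:
```python
from h import *
f=load("wrist1")
cv2.imwrite("pics/w1c.png",cv2.resize(f['im'][155:265,250:410,::-1],None,fx=5,fy=5,interpolation=cv2.INTER_NEAREST))
W=cloud(f,True);np.set_printoptions(precision=4,suppress=True)
for u,v in [(320,200),(295,220),(330,174),(330,250),(390,210),(300,300),(330,125),(268,210)]: print(u,v,W[v,u],f['im'][v,u])
f0=load("scene0");W=cloud(f0)
for zl,zh in [(.15,.25),(.3,.35),(.45,.5)]:
  m=(W[...,2]>zl)&(W[...,2]<zh)&(W[...,0]>.1)&(W[...,0]<.6)&(W[...,1]<-.2)&(W[...,1]>-.7)
  P=W[m]; 
  for x in np.arange(.1,.6,.05):
    q=P[(P[:,0]>x)&(P[:,0]<x+.05)]
    if len(q): print(zl,round(x,2),"ymax",q[:,1].max(),len(q))
```

```text
320 200 [0.4928 0.2194 0.0678] [180 184 180]
295 220 [0.4703 0.2066 0.1037] [180 182 175]
330 174 [0.5019 0.2447 0.0603] [92 89 86]
330 250 [0.5045 0.1698 0.0725] [ 97 101 101]
390 210 [0.5649 0.2106 0.0601] [139 140 140]
300 300 [0.4734 0.08   0.0013] [165 165 160]
330 125 [0.5024 0.2953 0.0008] [169 168 162]
268 210 [0.4406 0.2062 0.06  ] [133 133 133]
0.15 0.3 ymax -0.29626626755967406 453
0.15 0.35 ymax -0.36842985154161595 707
0.15 0.4 ymax -0.45433292503914835 937
0.15 0.45 ymax -0.5402309289518982 1266
0.15 0.5 ymax -0.6280812809794473 1416
0.3 0.25 ymax -0.30172669801266777 15
0.3 0.3 ymax -0.3044173158730024 84
0.3 0.35 ymax -0.3774223140151389 413
0.3 0.4 ymax -0.46451795876828367 564
0.3 0.45 ymax -0.5493946512362808 790
0.3 0.5 ymax -0.6374806082829173 773
0.45 0.1 ymax -0.42388877638891237 704
0.45 0.15 ymax -0.3591701456183955 800
0.45 0.2 ymax -0.3764801450694568 38
0.45 0.3 ymax -0.3661418696636571 66
0.45 0.35 ymax -0.3773663046197586 573
0.45 0.4 ymax -0.46409970896424924 794
0.45 0.45 ymax -0.5512074659863938 1126
0.45 0.5 ymax -0.6370998510550309 1082
```

View pics/w1c.png

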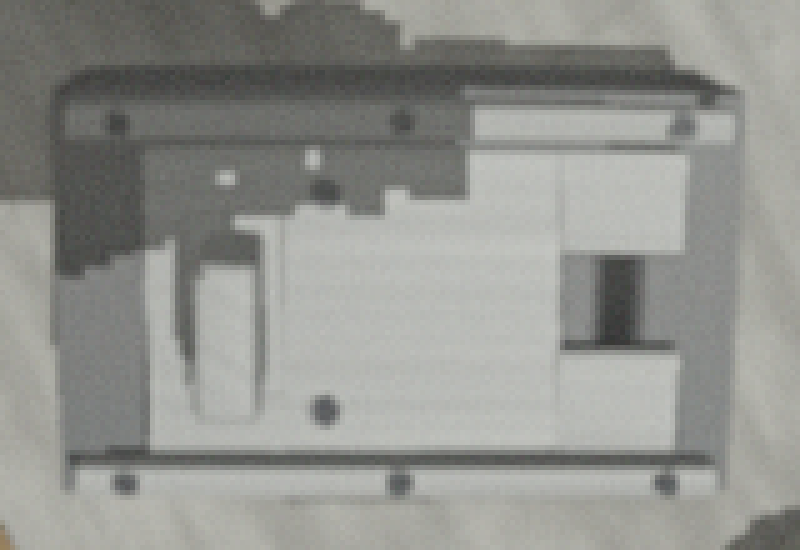

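Run:
```python
from h import *
np.set_printoptions(precision=4,suppress=True)
f=load("wrist1")
def c(x,y,z,n): p=onz(f,250+x/5-.5,155+y/5-.5,z,True);print(n,p[:2]);return p
a=c(742,90,.058,"TR58");b=c(728,492,.058,"BR58");l=c(52,90,.058,"TL58");m=c(68,492,.058,"BL58")
ra=c(735,112,.069,'rail TR');rb=c(722,478,.069,'rail BR');rc=c(64,112,.069,"rail TL");rd=c(75,478,.069,"rail BL")
c(720,492,.069,'rail outer BR');c(75,492,.069,'rail outer BL')
q=c(300,455,.069,'rail inner bottom');q=c(300,145,.069,'rail inner top')
s=c(618,300,.058,"slot"); c(618,252,.065,"prong edge up");c(618,347,.065,"prong dn")
p=[c(*k,.102,"tab") for k in [(196,262),(258,262),(258,420),(196,420)]];print("tab mean",np.mean(p,0))
for k in [(690,153),(688,252),(682,352),(678,452)]: c(*k,.065,"prong tip")
for A,B in [(rc,ra),(rd,rb),(l,a),(m,b)]: d=B-A;print("len",np.linalg.norm(d),"yaw",np.degrees(np.arctan2(d[1],d[0])))
g=load("side1")
W=cloud(g);m=(W[...,0]>.1)&(W[...,0]<.5)&(W[...,1]<-.22)&(W[...,1]>-.6)&(W[...,2]>.2)
P=W[m]
for x in np.arange(.1,.5,.05):
  for y in np.arange(-.45,-.2,.05):
    q=P[(P[:,0]>x)&(P[:,0]<x+.05)&(P[:,1]>y)&(P[:,1]<y+.05)]
    if len(q)>5: print("mach",round(x,2),round(y,2),len(q),q[:,2].min(),q[:,2].max())
for u,v in [(437,235),(430,130),(470,130),(430,110),(480,50)]: print(u,v,W[v,u])
```

```text
TR58 [0.5708 0.2493]
BR58 [0.5749 0.1642]
TL58 [0.4318 0.2441]
BL58 [0.4351 0.1597]
rail TR [0.5671 0.2458]
rail BR [0.5707 0.1706]
rail TL [0.4358 0.2409]
rail BL [0.4381 0.1663]
rail outer BR [0.5706 0.1676]
rail outer BL [0.438  0.1633]
rail inner bottom [0.4838 0.1727]
rail inner top [0.482  0.2355]
slot [0.548  0.2047]
prong edge up [0.5461 0.216 ]
prong dn [0.5475 0.1965]
tab [0.4644 0.2181]
tab [0.4755 0.2184]
tab [0.4762 0.1891]
tab [0.4648 0.1887]
tab mean [0.4702 0.2036 0.102 ]
prong tip [0.5594 0.2367]
prong tip [0.5604 0.2166]
prong tip [0.5608 0.1959]
prong tip [0.5617 0.1747]
len 0.1314080960006237 yaw 2.1462095762865068
len 0.13269463186288427 yaw 1.8559246891597307
len 0.1390655843880498 yaw 2.1536025198078366
len 0.1398911183879958 yaw 1.844724208026528
mach 0.1 -0.4 693 0.20014878832727268 0.36009012443686467
mach 0.15 -0.4 2631 0.20025224429393693 0.5032231414021419
mach 0.15 -0.35 420 0.2004898237974468 0.3048895480794703
mach 0.2 -0.45 228 0.30369855817816777 0.5506707577232166
mach 0.2 -0.4 510 0.30354926497570706 0.49730070068117016
mach 0.2 -0.35 1199 0.20012099479183035 0.30572671739533824
mach 0.25 -0.45 547 0.3039198850158837 0.5487546915204307
mach 0.25 -0.4 1261 0.303562937490549 0.5024991990144065
mach 0.25 -0.35 553 0.20029008413804072 0.3060144154218297
mach 0.25 -0.3 617 0.2002133151016368 0.3041020233040843
mach 0.3 -0.45 35 0.5018159544727719 0.5029641512720932
mach 0.3 -0.4 2131 0.20059107501323928 0.5027736130454906
mach 0.3 -0.35 343 0.20094400290459008 0.3055318933239703
mach 0.3 -0.3 96 0.20017530054106242 0.29761612058297643
mach 0.35 -0.45 652 0.2005709372480834 0.5021815792960874
mach 0.35 -0.4 320 0.20005005918418853 0.4982635965931718
437 235 [ 0.34   -0.3621 -0.0015]
430 130 [ 0.448  -0.5388  0.2348]
470 130 [ 0.2763 -0.3112  0.3045]
430 110 [ 0.4651 -0.572   0.2841]
480 50 [ 0.2974 -0.3874  0.4661]
```

Block yaw is 2.0° and its centre is (0.503,0.204). I get the slot at (0.548,0.205) and the tab at (0.470,0.2035). The measured lengths (139.5 mm block, 78 mm tab to slot) match the given sizes. Next I descend onto the tab.

arm_command(
  commands=[
    [-0.3, -1.0, 4.5, 0, 0, 0],
    [-0.26, -0.89, 4.5, 0, 0, 0],
    [0, 0, 4.5, 0, 0, 0],
    [0, 0, 3.0, 0, 0, 0],
    [0, 0, 0, 0, 0, 0],
  ],
  gripper=-0.1,
)

```text
t: 2.12
ee_pos: [0.4673, 0.2034, 0.0941]
orientation: [[-0.033, 0.999, -0.006], [0.999, 0.033, -0.002], [-0.002, -0.006, -1.0]]
ft_force: [0.6, 0.4, 0.4]
gripper_width: 0.0383
```

Run:
```python
from h import *
from bench import state
np.set_printoptions(precision=4,suppress=True)
s=state();print(s['t'],s['ee_pos'],s['gripper_width'])
f=grab("wrist","wrist2")
```

```text
2.125 [0.4673 0.2034 0.0941] 0.03833586206474459
```

View pics/wrist2.png

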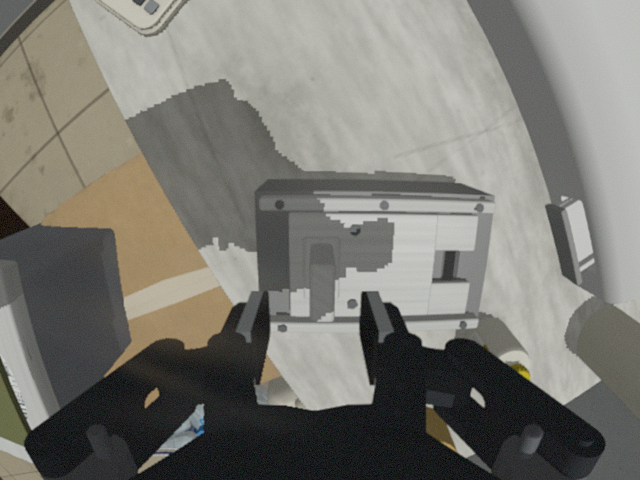

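The pads straddle the tab, which is at (320,282). I'll lower another 22 mm and close.

arm_command(
  commands=[
    [0, 0.25, 1.2, 0, 0, 0],
    [0, 0, 1.1, 0, 0, 0],
    [0, 0, 0, 0, 0, 0],
  ],
)

```text
t: 2.55
ee_pos: [0.4724, 0.2033, 0.0726]
orientation: [[-0.031, 1.0, -0.001], [1.0, 0.031, -0.001], [-0.0, -0.001, -1.0]]
ft_force: [-0.4, 0.2, 0.1]
gripper_width: 0.0382
```

arm_command(
  commands=[
    [0, 0, 0, 0, 0, 0],
    [0, 0, 0, 0, 0, 0],
    [0, 0, 0, 0, 0, 0],
    [0, 0, 0, 0, 0, 0],
  ],
  gripper=-1,
  newtons=30,
)

```text
t: 3.05
ee_pos: [0.4717, 0.2036, 0.0736]
orientation: [[-0.031, 1.0, -0.002], [1.0, 0.031, 0.0], [0.0, -0.002, -1.0]]
ft_force: [-4.2, 0.4, 5.3]
gripper_width: 0.0106
```

arm_command(
  commands=[
    [0, -0.8, 0, 0, 0, 0],
    [0, -0.9, 0, 0, 0, 0],
    [0, -0.9, 0, 0, 0, 0],
    [0, -0.8, 0, 0, 0, 0],
    [0, 0, 0, 0, 0, 0],
  ],
)

```text
t: 3.68
ee_pos: [0.438, 0.2026, 0.0735]
orientation: [[-0.031, 1.0, -0.001], [1.0, 0.031, 0.0], [0.0, -0.001, -1.0]]
ft_force: [-1.0, -0.5, 5.0]
gripper_width: 0.0109
```

arm_command(
  commands=[
    [0, -0.2, 0, 0, 0, 0],
    [0, -0.2, 0, 0, 0, 0],
    [0, 0, 0, 0, 0, 0],
  ],
)

```text
t: 4.05
ee_pos: [0.4366, 0.2026, 0.0736]
orientation: [[-0.031, 1.0, 0.003], [1.0, 0.031, 0.0], [-0.0, 0.003, -1.0]]
ft_force: [4.9, -1.4, 3.3]
gripper_width: 0.0108
```

The slide has hit its stop with the tab at 0.4366, against an expected 0.436. I'll release and rise.

arm_command(
  commands=[
    [0, 0.1, 0, 0, 0, 0],
    [0, 0, 0, 0, 0, 0],
    [0, 0, 0, 0, 0, 0],
  ],
  gripper=0.0,
)

```text
t: 4.42
ee_pos: [0.4349, 0.2023, 0.0726]
orientation: [[-0.031, 1.0, -0.002], [1.0, 0.031, -0.0], [-0.0, -0.002, -1.0]]
ft_force: [-0.3, -0.2, 0.3]
gripper_width: 0.0424
```

arm_command(
  commands=[
    [0, 0, -3, 0, 0, 0],
    [0, 0, -5, 0, 0, 0],
    [0, 0, -5, 0, 0, 0],
    [0, 0, -5, 0, 0, 0],
    [0, 0, -2, 0, 0, 0],
  ],
)

```text
t: 5.05
ee_pos: [0.4368, 0.2031, 0.2763]
orientation: [[-0.031, 1.0, 0.004], [1.0, 0.031, 0.002], [0.002, 0.004, -1.0]]
ft_force: [0.2, -0.5, -0.3]
gripper_width: 0.0428
```

Run:
```python
from h import *
from bench import state
np.set_printoptions(precision=4,suppress=True)
s=state();print(s['t'],s['ee_pos'],s['qpos'],s['gripper_width'])
f=grab("wrist","wrist3")
cv2.imwrite("pics/w3c.png",cv2.resize(f['im'][155:275,250:410,::-1],None,fx=5,fy=5,interpolation=cv2.INTER_NEAREST))
for r in plan(s['ee_pos'],s['orientation'],[.478,-.28,.32],-20,10): print(r)
f=load('side1');cv2.imwrite("pics/s1c.png",cv2.resize(f['im'][170:255,345:425,::-1],None,fx=7,fy=7,interpolation=cv2.INTER_NEAREST))
f=load('scene0');cv2.imwrite("pics/sc0c.png",cv2.resize(f['im'][240:355,190:295,::-1],None,fx=5,fy=5,interpolation=cv2.INTER_NEAREST))
W=cloud(f);m=(f['im'].astype(int).max(-1)<50)&(W[...,2]>.08)&(W[...,2]<.16)&(W[...,0]<.6)&(W[...,0]>.4)&(W[...,1]<-.2)&(W[...,1]>-.45)
for lo,hi in[(-.45,-.31),(-.31,-.2)]:
  k=m&(W[...,1]>lo)&(W[...,1]<hi)
  print(k.sum(),np.median(W[k],0),W[k].min(0),W[k].max(0))
```

```text
5.05 [0.4368 0.2031 0.2763] [ 0.4349  0.1611 -0.0905  1.3149  0.0004  1.9745] 0.042775908997620876
[-4.84, 0.26, -0.45, 0.0, 0.0, 0.038]
[-4.83, 0.45, -0.45, 0.0, 0.0, 0.038]
[-4.81, 0.63, -0.44, 0.0, 0.0, 0.038]
[-4.78, 0.81, -0.44, 0.0, 0.0, 0.038]
[-4.75, 0.99, -0.44, 0.0, 0.0, 0.038]
[-4.7, 1.17, -0.44, 0.0, 0.0, 0.038]
[-4.66, 1.35, -0.44, 0.0, 0.0, 0.038]
[-4.6, 1.53, -0.44, 0.0, 0.0, 0.038]
[-4.54, 1.7, -0.44, 0.0, 0.0, 0.038]
[-4.47, 1.87, -0.44, 0.0, 0.0, 0.038]
393 [ 0.4764 -0.3451  0.1137] [ 0.4627 -0.3517  0.0803] [ 0.4806 -0.3246  0.1404]
291 [ 0.4803 -0.2678  0.1121] [ 0.4677 -0.2736  0.0801] [ 0.4855 -0.251   0.1405]
```

View pics/w3c.png

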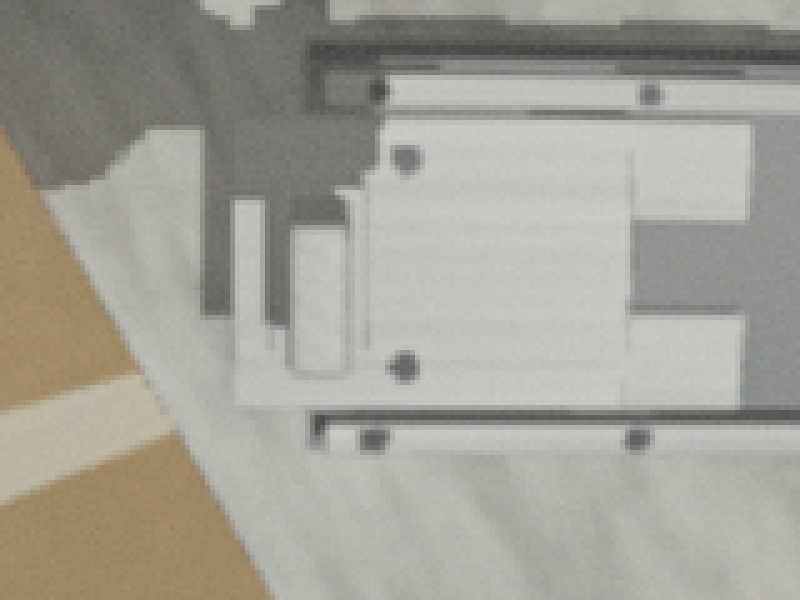

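View pics/sc0c.png

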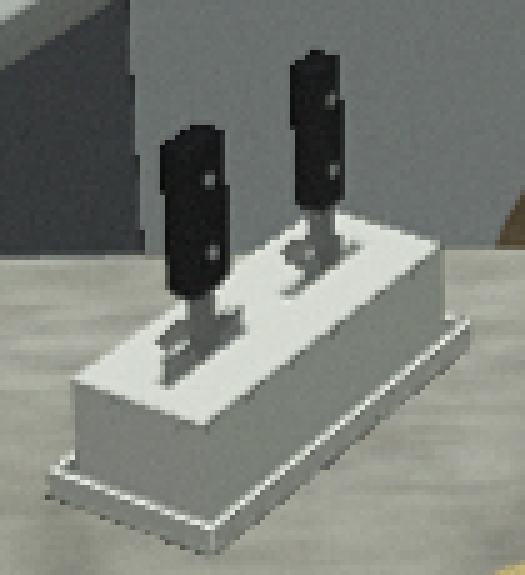

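View pics/s1c.png

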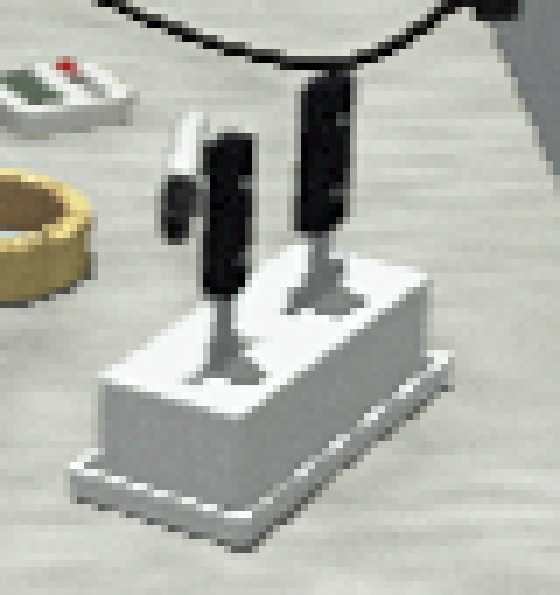

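The keeper is fully open. In the scene crop the stand's top corners are at (70,382), (207,425) and (443,243). The wide scraper is in the near slot, since its handle looks wider.

Run:
```python
from h import *
from bench import state
np.set_printoptions(precision=4,suppress=True)
f=load('scene0');g=load('side1')
def c(x,y,z): return onz(f,190+x/5-.5,240+y/5-.5,z)
def e(x,y,z): return onz(g,345+x/7-.5,170+y/7-.5,z)
A=c(72,382,.05);B=c(207,424,.05);C=c(442,243,.05);print(A,B,C)
for P,Q in[(A,B),(B,C)]:
  d=Q-P;print(np.linalg.norm(d),np.degrees(np.arctan2(d[1],d[0])))
print("centre",(A+C)/2)
A=e(100,378,.05);B=e(243,412,.05);C=e(430,280,.05);print(A,B,C)
for P,Q in[(A,B),(B,C)]:
  d=Q-P;print(np.linalg.norm(d),np.degrees(np.arctan2(d[1],d[0])))
print("centre",(A+C)/2)
s=state()
for r in plan(s['ee_pos'],s['orientation'],[.478,-.29,.30],0,10): print(r)
```

```text
[ 0.4408 -0.3768  0.05  ] [ 0.5002 -0.3779  0.05  ] [ 0.5078 -0.2233  0.05  ]
0.059483226780071397 -1.0693430449831158
0.15485162925374726 87.20033653069146
centre [ 0.4743 -0.3     0.05  ]
[ 0.5085 -0.2235  0.05  ] [ 0.4495 -0.2241  0.05  ] [ 0.4377 -0.3703  0.05  ]
0.059063977309874574 -179.4742996853888
0.14669267282402595 -94.5795223319356
centre [ 0.4731 -0.2969  0.05  ]
[-4.94, 0.25, -0.24, 0.001, 0.0, 0.003]
[-4.94, 0.27, -0.24, 0.001, 0.0, 0.003]
[-4.94, 0.28, -0.23, 0.001, 0.0, 0.003]
[-4.94, 0.3, -0.23, 0.001, 0.0, 0.003]
[-4.94, 0.31, -0.23, 0.001, 0.0, 0.003]
[-4.94, 0.33, -0.23, 0.001, 0.0, 0.003]
[-4.94, 0.34, -0.23, 0.001, 0.0, 0.003]
[-4.94, 0.36, -0.23, 0.001, 0.0, 0.003]
[-4.94, 0.37, -0.23, 0.001, 0.0, 0.003]
[-4.94, 0.39, -0.22, 0.001, 0.0, 0.003]
```

arm_command(
  commands=[
    [-4.9, 0.25, -0.5, 0, 0, 0.015],
    [-4.9, 0.3, -0.5, 0, 0, 0.015],
    [-4.9, 0.35, -0.5, 0, 0, 0.015],
    [-4.9, 0.45, -0.5, 0, 0, 0.015],
    [-4.9, 0.5, 0, 0, 0, 0.015],
  ],
)

```text
t: 5.72
ee_pos: [0.4543, -0.0439, 0.2925]
orientation: [[0.044, 0.999, -0.001], [0.999, -0.044, 0.0], [0.0, -0.001, -1.0]]
ft_force: [-0.0, 0.4, 0.2]
gripper_width: 0.0426
```

arm_command(
  commands=[
    [-4.9, 0.5, 0, 0, 0, 0],
    [-4.9, 0.5, 0, 0, 0, 0],
    [-4.9, 0.5, 0, 0, 0, 0],
    [-4.9, 0.5, 0, 0, 0, 0],
    [-3, 0.3, 0, 0, 0, 0],
  ],
)

```text
t: 6.35
ee_pos: [0.4671, -0.2711, 0.2917]
orientation: [[0.046, 0.999, -0.002], [0.999, -0.046, 0.001], [0.001, -0.002, -1.0]]
ft_force: [-0.1, 0.0, -0.2]
gripper_width: 0.0425
```

arm_command(
  commands=[
    [0, 0, 0, 0, 0, 0],
  ],
)

```text
t: 6.48
ee_pos: [0.4672, -0.2708, 0.2914]
orientation: [[0.047, 0.999, -0.002], [0.999, -0.047, 0.001], [0.001, -0.002, -1.0]]
ft_force: [-0.2, 0.8, 0.3]
gripper_width: 0.0431
```

Run:
```python
from h import *
from bench import state
np.set_printoptions(precision=4,suppress=True)
s=state();print(s['t'],s['ee_pos'],s['orientation'],s['qpos'],s['ft_force'])
f=grab("wrist","wrist4");g=grab("side","side4")
```

```text
6.475 [ 0.4672 -0.2708  0.2914] [[ 0.0471  0.9989 -0.0022]
 [ 0.9989 -0.0471  0.0015]
 [ 0.0013 -0.0023 -1.    ]] [-0.5254  0.269   0.0897  1.3942  0.0001  1.0925] [-0.2478  0.8057  0.289 ]
```

View pics/wrist4.png

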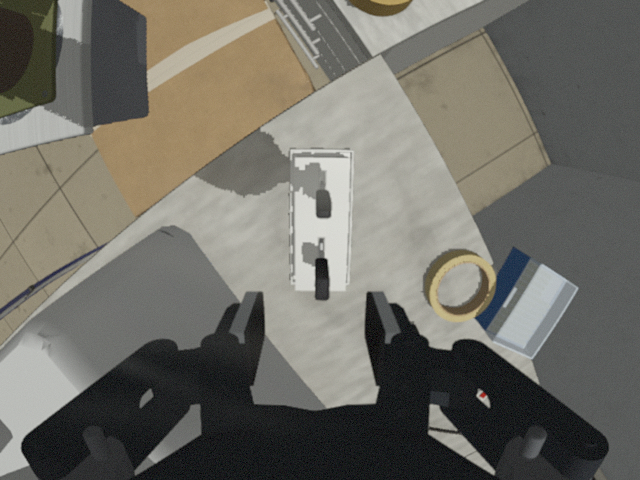

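View pics/side4.png

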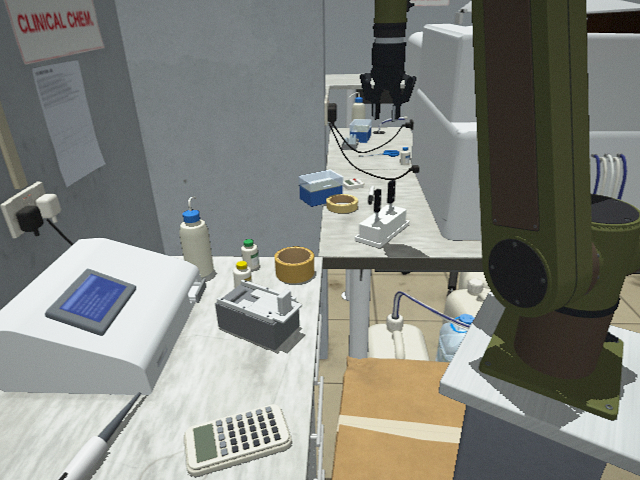

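The wrist view shows the wide handle at (322,278), the narrow one at (323,203), and the stand's top from (293,150) to (348,292). I'll zoom in and measure.

Run:
```python
from h import *
np.set_printoptions(precision=4,suppress=True)
f=load("wrist4")
cv2.imwrite("pics/w4c.png",cv2.resize(f['im'][140:310,265:375,::-1],None,fx=5,fy=5,interpolation=cv2.INTER_NEAREST)[-600:])
W=cloud(f,True);I=f['im'].astype(int)
m=(I.max(-1)<60)&(W[...,2]>.07)&(W[...,2]<.16)
m[:, :285]=0;m[:,360:]=0;m[310:]=0
for lo,hi in[(240,310),(180,225)]:
  k=m.copy();k[:lo]=0;k[hi:]=0
  v,u=np.nonzero(k);print(len(u),u.min(),u.max(),v.min(),v.max(),np.median(W[k],0),W[k].min(0),W[k].max(0))
  t=k&(W[...,2]>.136);print("top",t.sum(),W[t].mean(0),W[t].min(0),W[t].max(0)); print(cv2.minAreaRect(W[t][:,:2].astype(np.float32)))
```

```text
386 316 327 258 299 [ 0.4697 -0.3264  0.134 ] [ 0.4641 -0.3478  0.0831] [ 0.4758 -0.3247  0.1434]
top 184 [ 0.4693 -0.3355  0.1412] [ 0.4641 -0.3478  0.1369] [ 0.4751 -0.3254  0.1434]
((0.4696931838989258, -0.3366057574748993), (0.022272400557994843, 0.010346251539885998), 87.46520233154297)
1 322 322 216 216 [ 0.4728 -0.2682  0.1419] [ 0.4728 -0.2682  0.1419] [ 0.4728 -0.2682  0.1419]
top 1 [ 0.4728 -0.2682  0.1419] [ 0.4728 -0.2682  0.1419] [ 0.4728 -0.2682  0.1419]
((0.47281891107559204, -0.2681666910648346), (0.0, 0.0), 0.0)
```

View pics/w4c.png

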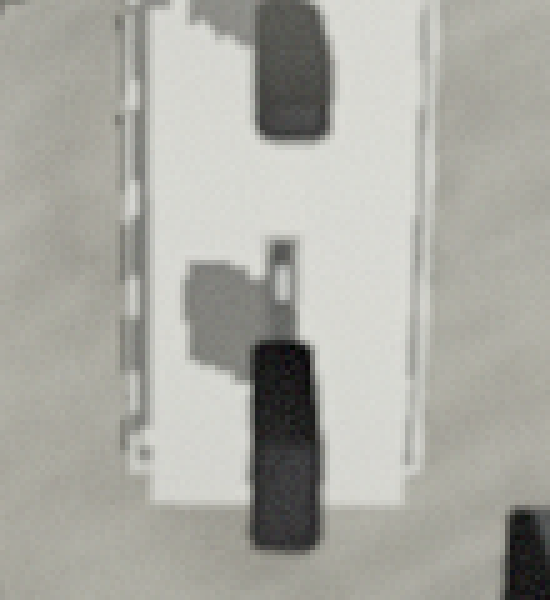

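Run:
```python
from h import *
from bench import state
np.set_printoptions(precision=4,suppress=True)
f=load("wrist4")
def c(x,y,z): return onz(f,265+x/5-.5,190+y/5-.5,z,True)
q=[c(250,441,.14),c(322,441,.14),c(320,550,.14),c(250,550,.14)];print(*q,"mean",np.mean(q,0))
b=[c(252,341,.078),c(312,341,.078)];print("bottom edge",*b, "lean x deg",np.degrees(((q[0]+q[1]-b[0]-b[1])/2)[:2]/.062))
for P,Q in [((150,300),(150,505)),((420,100),(405,505))]:
  a=c(*P,.05);e=c(*Q,.05);print(a,e,np.degrees(np.arctan2(*(a-e)[:2])))
print("stand -y corners",c(150,505,.05),c(405,505,.05))
print("slot end",c(268,240,.05),c(297,240,.05))
# scene handle silhouette: wide handle axis
for n,box in [("scene0",(190,262,215,300)),("side1",(0,0,0,0))]:
  if n=="side1":continue
for n,x0,x1,y0,y1 in [("scene0",218,240,262,302),("side1",385,398,178,206)]:
  g=load(n);k=g['im'][y0:y1,x0:x1].max(-1)<45;W=cloud(g)[y0:y1,x0:x1];k&=(W[...,2]>.07)&(W[...,2]<.15)&(W[...,1]<-.3)&(W[...,1]>-.4)
  v,u=np.nonzero(k);ax=[]
  for r in range(v.min()+3,v.max()-2): ax.append((u[v==r].mean()+x0,r+y0))
  ax=np.array(ax);p=np.polyfit(ax[:,1],ax[:,0],1);sl=p[0]
  vm=ax[:,1].mean();um=np.polyval(p,vm)
  # plane constraint normals
  o,d1=ray(g,um,vm);_,d2=ray(g,um+sl*10,vm+10);nn=np.cross(d1,d2);print(n,"n",nn/np.linalg.norm(nn),"mid",um,vm,W[k].mean(0));np.save(f"pics/n_{n}.npy",nn/np.linalg.norm(nn))
a,b=np.load("pics/n_scene0.npy"),np.load("pics/n_side1.npy");ax=np.cross(a,b);ax/=ax[2];print("axis",ax,np.degrees(ax[:2]))
```

```text
[ 0.4636 -0.3263  0.14  ] [ 0.4769 -0.3269  0.14  ] [ 0.4758 -0.3491  0.14  ] [ 0.4626 -0.3484  0.14  ] mean [ 0.4697 -0.3377  0.14  ]
bottom edge [ 0.4638 -0.3276  0.078 ] [ 0.4768 -0.3282  0.078 ] lean x deg [-0.0701  1.2279]
[ 0.4403 -0.326   0.05  ] [ 0.437  -0.3774  0.05  ] 3.6388699351832243
[ 0.5037 -0.2818  0.05  ] [ 0.4982 -0.3802  0.05  ] 3.193938338531293
stand -y corners [ 0.437  -0.3774  0.05  ] [ 0.4982 -0.3802  0.05  ]
slot end [ 0.4681 -0.3128  0.05  ] [ 0.4747 -0.3131  0.05  ]
scene0 n [-0.8201 -0.5718  0.021 ] mid 228.42142110762796 282.0 [ 0.4747 -0.3423  0.1132]
side1 n [ 0.916   0.4009 -0.0133] mid 390.67647058823525 191.0 [ 0.4689 -0.3296  0.1125]
axis [-0.0042  0.0427  1.    ] [-0.2381  2.447 ]
```

The wide handle's top is at (0.4697,-0.3377), yaw about -2.6°, leaning about 1–2.4° toward +y. I'll tilt the tool -0.03 rad to match and then descend.

arm_command(
  commands=[
    [-3.4, 0.3, 1.5, 0, -0.015, 0],
    [-3.4, 0.27, 3.0, 0, -0.015, 0],
    [0, 0, 4.5, 0, 0, 0],
    [0, 0, 3.5, 0, 0, 0],
    [0, 0, 0, 0, 0, 0],
  ],
)

```text
t: 7.2
ee_pos: [0.4682, -0.3374, 0.1659]
orientation: [[0.042, 0.999, -0.007], [0.999, -0.043, -0.025], [-0.026, -0.006, -1.0]]
ft_force: [-0.5, -0.1, 0.5]
gripper_width: 0.0426
```

Run:
```python
from h import *
from bench import state
np.set_printoptions(precision=4,suppress=True)
s=state();print(s['t'],s['ee_pos'],s['orientation'],s['ft_force'])
f=grab("wrist","wrist5");g=grab("side","side5");g=grab("scene","scene5")
print("to go tool",s['orientation'].T@(np.array([.4697,-.339,.095])-s['ee_pos'])*100)
cv2.imwrite("pics/sc5c.png",cv2.resize(g['im'][180:360,150:330,::-1],None,fx=3.3,fy=3.3,interpolation=cv2.INTER_NEAREST))
```

```text
7.2 [ 0.4682 -0.3374  0.1659] [[ 0.0423  0.9991 -0.0071]
 [ 0.9988 -0.0425 -0.0254]
 [-0.0257 -0.006  -0.9997]] [-0.4815 -0.0861  0.4705]
to go tool [0.0302 0.2037 7.0895]
```

View pics/wrist5.png

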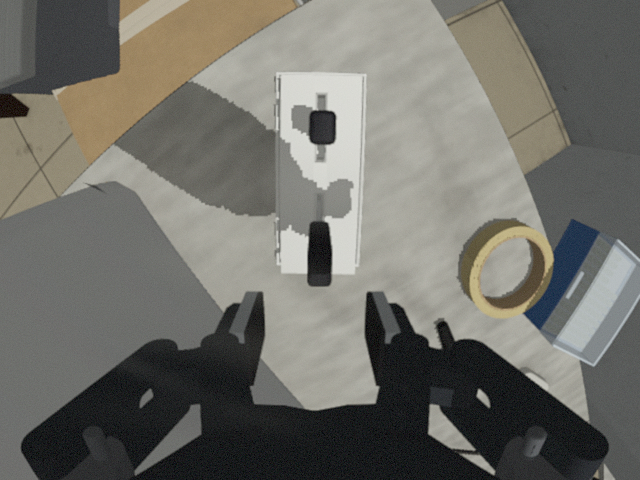

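View pics/sc5c.png

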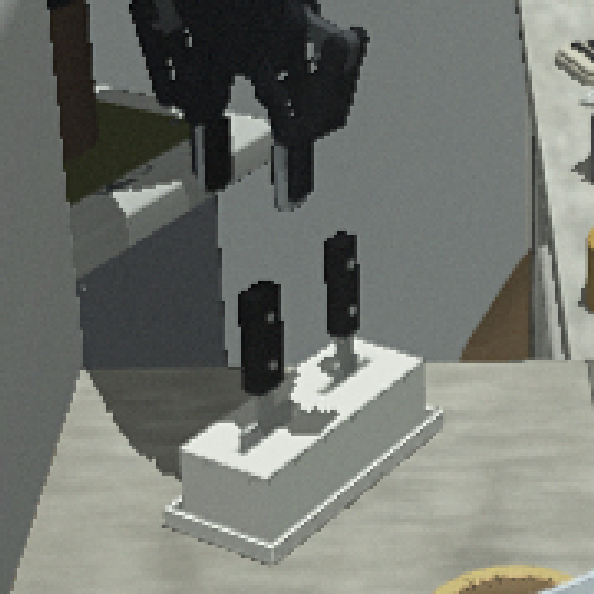

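The handle at (320,275) lines up with the jaws apart from the computed 2 mm. I'll descend and grip.

arm_command(
  commands=[
    [0, 0.2, 2.5, 0, 0, 0],
    [0, 0, 2.5, 0, 0, 0],
    [0, 0, 2.1, 0, 0, 0],
    [0, 0, 0, 0, 0, 0],
  ],
)

```text
t: 7.85
ee_pos: [0.4724, -0.3423, 0.0982]
orientation: [[0.044, 0.999, -0.001], [0.999, -0.044, -0.03], [-0.03, -0.0, -1.0]]
ft_force: [0.0, -0.8, -0.3]
gripper_width: 0.0425
```

arm_command(
  commands=[
    [0, 0, 0, 0, 0, 0],
    [0, 0, 0, 0, 0, 0],
    [0, 0, 0, 0, 0, 0],
    [0, 0, 0, 0, 0, 0],
  ],
  gripper=-1,
  newtons=35,
)

```text
t: 8.35
ee_pos: [0.4729, -0.3435, 0.0998]
orientation: [[0.044, 0.999, 0.001], [0.999, -0.044, -0.032], [-0.032, 0.002, -0.999]]
ft_force: [-1.1, 0.5, 5.6]
gripper_width: 0.0129
```

Gripped, with a width of 12.9 mm. Lift.

arm_command(
  commands=[
    [0, 0, -1.5, 0, 0, 0],
    [0, 0, -2.0, 0, 0, 0],
    [0, 0, -3, 0, 0, 0],
    [0, 0, -3, 0, 0, 0],
    [0, 0, -3, 0, 0, 0],
  ],
)

```text
t: 8.98
ee_pos: [0.4726, -0.3388, 0.2248]
orientation: [[0.044, 0.999, -0.0], [0.999, -0.044, -0.03], [-0.03, 0.001, -1.0]]
ft_force: [0.1, 0.1, -0.8]
gripper_width: 0.0131
```

arm_command(
  commands=[
    [0, 0, -3, 0, 0.016, 0],
    [0, 0, -2, 0, 0.016, 0],
    [0, 0, 0, 0, 0, 0],
    [0, 0, 0, 0, 0, 0],
  ],
)

```text
t: 9.48
ee_pos: [0.4722, -0.3374, 0.2722]
orientation: [[0.044, 0.999, -0.0], [0.999, -0.044, 0.002], [0.002, -0.001, -1.0]]
ft_force: [0.3, -0.4, -1.3]
gripper_width: 0.0133
```

Run:
```python
from h import *
from bench import state
np.set_printoptions(precision=4,suppress=True)
s=state();print(s['t'],s['ee_pos'],s['orientation'],s['ft_force'],s['gripper_width'])
f=grab("wrist","wrist6");g=grab("side","side6");c=grab("scene","scene6")
a=cv2.resize(c['im'][130:330,170:300,::-1],None,fx=3,fy=3,interpolation=cv2.INTER_NEAREST)
b=cv2.resize(g['im'][60:260,340:470,::-1],None,fx=3,fy=3,interpolation=cv2.INTER_NEAREST)
cv2.imwrite("pics/six.png",np.hstack([a,b]))
```

```text
9.475 [ 0.4722 -0.3374  0.2722] [[ 0.044   0.999  -0.0005]
 [ 0.999  -0.044   0.0023]
 [ 0.0023 -0.0006 -1.    ]] [ 0.3285 -0.3596 -1.338 ] 0.013345066246390877
```

View pics/six.png

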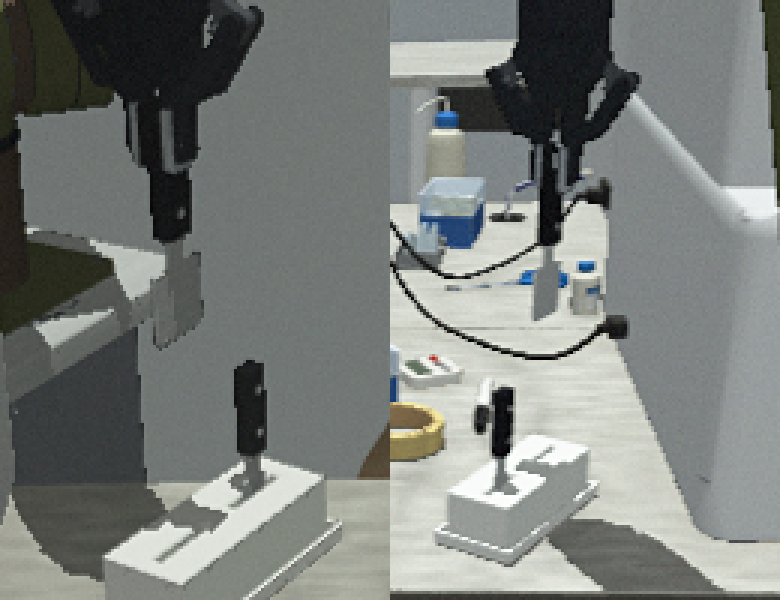

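View pics/wrist6.png

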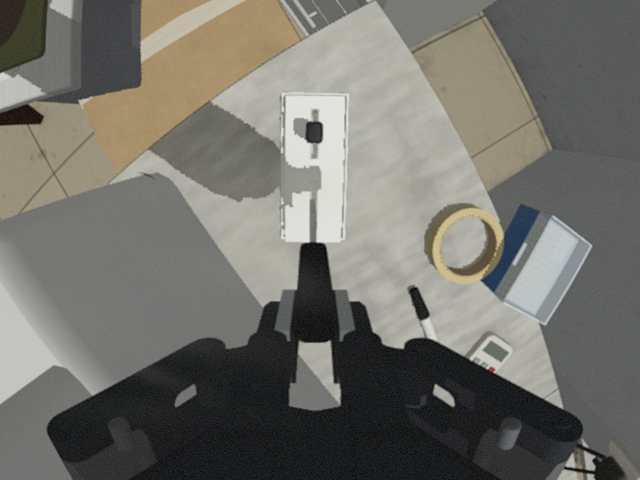

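The wide scraper is held upright and the narrow one stays in the stand. I'll measure the blade's pose in the hand from both depth clouds.

Run:
```python
from h import *
np.set_printoptions(precision=4,suppress=True)
tcp=np.array([.4722,-.3374,.2722]);R=np.array([[.044,.999,-.0005],[.999,-.044,.0023],[.0023,-.0006,-1]])
for n in ["scene6","side6"]:
  f=load(n);W=cloud(f)
  L=(W-tcp)@R  # tool coords
  k=(abs(L[...,0])<.04)&(abs(L[...,1])<.02)&(L[...,2]>-.01)&(L[...,2]<.1)
  v,u=np.nonzero(k);P=L[k]
  print(n,len(P),"z range",P[:,2].min(),P[:,2].max())
  for lo in np.arange(-.01,.09,.01):
    q=P[(P[:,2]>=lo)&(P[:,2]<lo+.01)]
    if len(q)>3: print(round(lo,3),len(q),"x",q[:,0].min(),q[:,0].max(),"mid",(q[:,0].min()+q[:,0].max())/2,"y med",np.median(q[:,1]))
```

```text
scene6 702 z range -0.009955093283243895 0.08771506810525496
-0.01 76 x -0.007755875599759063 0.019158745532644034 mid 0.005701434966442485 y med 0.0054364767381003855
0.0 78 x -0.007638744186967305 0.01728561991091628 mid 0.0048234378619744864 y med 0.005267436011876184
0.01 68 x -0.007341100301377474 0.015551565567531128 mid 0.004105232633076827 y med 0.005191083710298039
0.02 31 x -0.0044727946278819595 0.013959178060197579 mid 0.004743191716157809 y med 0.002037137203899312
0.03 34 x 0.00039929995524506863 0.02798915494470551 mid 0.01419422744997529 y med 0.0005344956417585311
0.04 99 x -0.016345145809442976 0.029820390389019732 mid 0.006737622289788378 y med 0.0004622653183600662
0.05 87 x -0.016703025085827602 0.029814109988693622 mid 0.00655554245143301 y med 0.0003468639373849703
0.06 85 x -0.014442887802984078 0.03025114033532939 mid 0.007904126266172654 y med 0.0004534485135548537
0.07 86 x -0.01437635478592276 0.03066633305647024 mid 0.008144989135273738 y med 9.705943219460699e-05
0.08 58 x -0.01450180145733349 0.030021122073310934 mid 0.007759660307988722 y med -0.000599
[... 433 characters left out ...]
36085172141623 mid 0.008029606678600289 y med -0.0018923163784467397
0.03 15 x 0.0002710066879352964 0.021928777000234115 mid 0.011099891844084706 y med -0.0017160535324311488
0.04 34 x -0.013250287885603706 0.02944602100511271 mid 0.008097866559754502 y med -0.0021525999707028656
0.05 34 x -0.013855340646968401 0.0298838816308781 mid 0.008014270491954849 y med -0.002751804629441011
0.06 32 x -0.01297001329066298 0.029466010500489404 mid 0.008247998604913213 y med -0.003063913552014715
0.07 33 x -0.017373461517820248 0.0293011619799233 mid 0.005963850231051527 y med -0.0026942983184908608
0.08 19 x -0.013448784292725143 0.02974701978463026 mid 0.008149117745952558 y med -0.002406867566395773
```

The blade centre sits at tool (+7.5, -1, lower edge +87.5) mm, upright to about 1°. Next is the transfer to above the slot.

Run:
```python
from h import *
from bench import state
s=state()
for r in plan(s['ee_pos'],s['orientation'],[.5493,.1975,.26],2,12): print(r)
```

```text
[4.48, 0.45, 0.11, 0.0, 0.0, -0.007]
[4.48, 0.48, 0.11, 0.0, 0.0, -0.007]
[4.47, 0.51, 0.11, 0.0, 0.0, -0.007]
[4.47, 0.54, 0.11, 0.0, 0.0, -0.007]
[4.47, 0.57, 0.11, 0.0, 0.0, -0.007]
[4.46, 0.6, 0.1, 0.0, 0.0, -0.007]
[4.46, 0.62, 0.1, 0.0, 0.0, -0.007]
[4.45, 0.65, 0.1, 0.0, 0.0, -0.007]
[4.45, 0.68, 0.1, 0.0, 0.0, -0.007]
[4.44, 0.71, 0.1, 0.0, 0.0, -0.007]
[4.44, 0.74, 0.1, 0.0, 0.0, -0.007]
[4.44, 0.77, 0.1, 0.0, 0.0, -0.007]
```

arm_command(
  commands=[
    [4.5, 0.45, 0, 0, 0, -0.01],
    [4.5, 0.5, 0, 0, 0, -0.01],
    [4.5, 0.5, 0, 0, 0, -0.01],
    [4.5, 0.55, 0, 0, 0, -0.01],
    [4.45, 0.6, 0, 0, 0, -0.01],
  ],
)

```text
t: 10.25
ee_pos: [0.5034, -0.1122, 0.2724]
orientation: [[-0.006, 1.0, -0.001], [1.0, 0.006, 0.002], [0.002, -0.001, -1.0]]
ft_force: [1.3, -0.6, -1.9]
gripper_width: 0.0131
```

arm_command(
  commands=[
    [4.45, 0.6, 0, 0, 0, -0.01],
    [4.45, 0.65, 0, 0, 0, -0.01],
    [4.45, 0.65, 0, 0, 0, -0.01],
    [4.45, 0.7, 0, 0, 0, 0],
    [4.45, 0.7, 0.2, 0, 0, 0],
  ],
)

```text
t: 10.88
ee_pos: [0.5311, 0.1109, 0.271]
orientation: [[-0.036, 0.999, -0.001], [0.999, 0.036, 0.002], [0.002, -0.001, -1.0]]
ft_force: [0.2, -0.0, -1.5]
gripper_width: 0.0127
```

arm_command(
  commands=[
    [4.45, 0.7, 0.5, 0, 0, 0],
    [4.4, 0.7, 0.5, 0, 0, 0],
    [0, 0, 0, 0, 0, 0],
    [0, 0, 0, 0, 0, 0],
  ],
)

```text
t: 11.38
ee_pos: [0.5417, 0.1981, 0.2611]
orientation: [[-0.037, 0.999, -0.001], [0.999, 0.037, 0.001], [0.001, -0.001, -1.0]]
ft_force: [0.2, -0.4, -0.7]
gripper_width: 0.0131
```

Run:
```python
from h import *
from bench import state
np.set_printoptions(precision=4,suppress=True)
s=state();print(s['t'],s['ee_pos'],s['orientation'],s['ft_force'],s['gripper_width'])
f=grab("wrist","wrist7")
print("to go",s['orientation'].T@(np.array([.5493,.1975,.19])-s['ee_pos'])*100)
```

```text
11.375 [0.5417 0.1981 0.2611] [[-0.0365  0.9993 -0.0015]
 [ 0.9993  0.0365  0.0009]
 [ 0.0009 -0.0014 -1.    ]] [ 0.1967 -0.3917 -0.6853] 0.013071246575496194
to go [-0.0909  0.7651  7.1072]
```

View pics/wrist7.png

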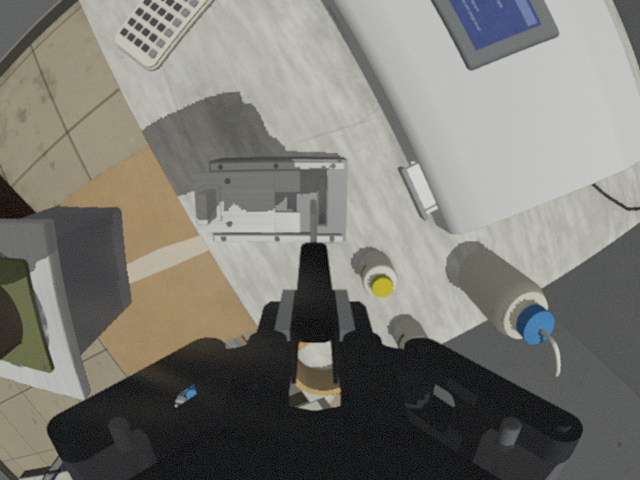

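The wrist view shows the slot at (321,170–190) and the blade edge at (314,200–240), so it still needs about 8 mm along +x, as computed. I'll hover lower.

arm_command(
  commands=[
    [-0.05, 0.4, 2.5, 0, 0, 0],
    [-0.05, 0.36, 3.0, 0, 0, 0],
    [0, 0, 2.8, 0, 0, 0],
    [0, 0, 0, 0, 0, 0],
    [0, 0, 0, 0, 0, 0],
  ],
)

```text
t: 12.05
ee_pos: [0.5506, 0.1972, 0.18]
orientation: [[-0.035, 0.999, 0.002], [0.999, 0.035, 0.002], [0.002, 0.002, -1.0]]
ft_force: [0.5, -0.2, -0.9]
gripper_width: 0.0132
```

Run:
```python
from h import *
from bench import state
np.set_printoptions(precision=4,suppress=True)
s=state();print(s['t'],s['ee_pos'],s['orientation'],s['ft_force'],s['gripper_width'])
f=grab("wrist","wrist8");g=grab("side","side8");c=grab("scene","scene8")
cv2.imwrite("pics/w8c.png",cv2.resize(f['im'][140:300,220:380,::-1],None,fx=3.7,fy=3.7,interpolation=cv2.INTER_NEAREST))
a=cv2.resize(c['im'][140:250,310:400,::-1],None,fx=4,fy=4,interpolation=cv2.INTER_NEAREST)
b=cv2.resize(g['im'][240:350,210:310,::-1],None,fx=4,fy=4,interpolation=cv2.INTER_NEAREST)
cv2.imwrite("pics/eight.png",np.hstack([a,b]))
```

```text
12.05 [0.5506 0.1972 0.18  ] [[-0.0349  0.9994  0.0015]
 [ 0.9994  0.0349  0.0024]
 [ 0.0024  0.0016 -1.    ]] [ 0.4513 -0.2254 -0.8569] 0.013221227821684339
```

View pics/w8c.png

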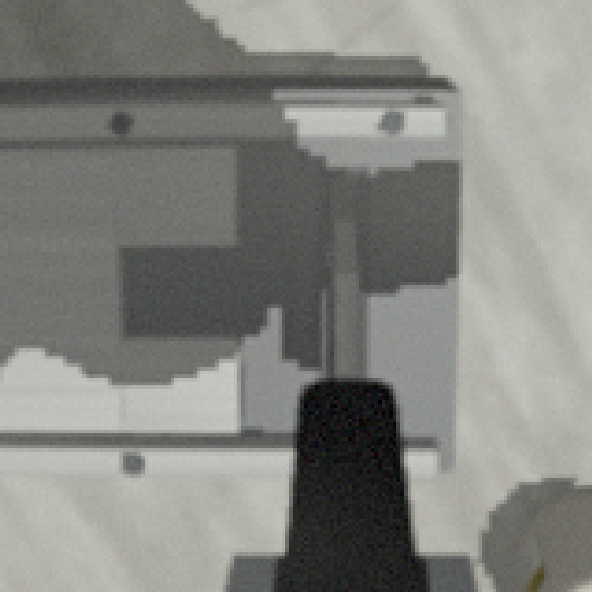

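View pics/eight.png

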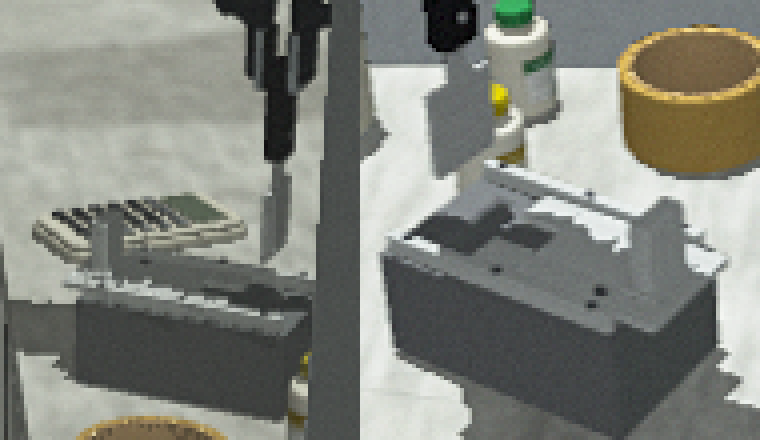

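Run:
```python
from h import *
np.set_printoptions(precision=4,suppress=True)
f=load("wrist8")
a=f['im'][180:246,300:328,::-1].astype(float);a=np.clip((a-60)*2.2,0,255).astype(np.uint8)
cv2.imwrite("pics/w8d.png",cv2.resize(a,None,fx=9,fy=9,interpolation=cv2.INTER_NEAREST))
g=f['im'].mean(-1)
for v in [187,190,195,205,212,220,230,238]: print(v,g[v,302:326].astype(int))
sl=np.array([.548,.205,.058]);by=np.array([-.035,.999,0])
for k in [.024,.0,-.024]: print(proj(f,sl+k*by,True))
```

```text
187 [ 89  87  89  86  84  81  81  81  83  89  88  93  97  95  99  92  96 109
 120 110  96  94  92  87]
190 [84 91 88 89 82 87 80 89 91 88 93 90 86 89 86 83 86 89 86 93 94 88 93 90]
195 [86 87 85 87 87 78 78 88 88 94 86 90 88 85 86 87 85 89 88 89 91 90 92 90]
205 [ 88  83  81  78  80  78  84  88  90 100  98  98  98  99  82  79  82  79
  88  81  85  82  80  84]
212 [ 80  78  79  78  77  76  73  82  94  95  99 102  94  91  86  85  76  75
  76  81  81  77  82  79]
220 [ 77  74  77  69  83 103  85  80  99 108 110 109 105 104  99 100 107 128
 147 147 143 145 146 145]
230 [ 77  72  74  75  80 105  90  76  94 108 110 106 106  98  99  99 108 133
 146 145 146 143 146 148]
238 [ 78  70  73  75  79 105  77  70  92 108 110 109 104 102  96  95 105 129
 143 147 142 144 144 144]
[312.3066 187.5554]
[312.3146 217.3806]
[312.3305 246.2015]
```

View pics/w8d.png

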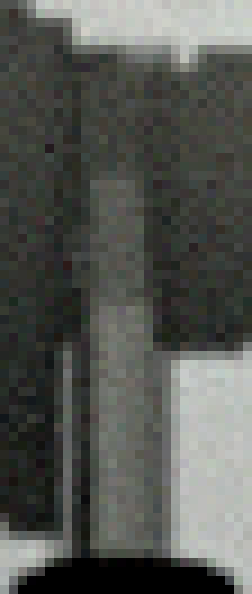

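Run:
```python
from h import *
np.set_printoptions(precision=4,suppress=True)
f=load("wrist8")
for z in (.092,.0925): print(onz(f,312.8,199.7,z,True))
print(onz(f,313,187,.058,True),onz(f,313,185.5,.058,True))
print("expected blade +y edge y", .1972+.0075+.022)
for n in ["scene8","side8"]:
  g=load(n);W=cloud(g);tcp=np.array([.5506,.1972,.18]);R=np.array([[-.0349,.9994,.0015],[.9994,.0349,.0024],[.0024,.0016,-1]])
  L=(W-tcp)@R;k=(abs(L[...,0])<.04)&(abs(L[...,1])<.015)&(L[...,2]>-.01)&(L[...,2]<.092);P=L[k]
  for lo in np.arange(-.01,.09,.01):
    q=P[(P[:,2]>=lo)&(P[:,2]<lo+.01)]
    if len(q)>3: print(n,round(lo,3),len(q),"x",q[:,0].min(),q[:,0].max(),"y med",np.median(q[:,1]))
```

```text
[0.5478 0.225  0.092 ]
[0.5478 0.2251 0.0925]
[0.5477 0.2294 0.058 ] [0.5476 0.2306 0.058 ]
expected blade +y edge y 0.22669999999999998
scene8 -0.01 31 x -0.011648181870076775 0.019654583175544176 y med 0.0038941029935509013
scene8 0.0 31 x -0.011142017650609144 0.014046014828547853 y med 0.003987303689793641
scene8 0.01 30 x -0.0076435876979701525 0.019741028293051376 y med 0.004663089509173541
scene8 0.02 9 x -0.003997619066388441 0.005372347525317677 y med 0.001589803816327384
scene8 0.03 13 x -0.012452138484402625 0.01961142260400839 y med 0.0013435161937296119
scene8 0.04 30 x -0.017259538839456738 0.029601321059632275 y med 0.002265706778856407
scene8 0.05 26 x -0.015217860571124748 0.03345276375379341 y med 0.002564556197904965
scene8 0.06 26 x -0.015117316787735199 0.03492708098450401 y med 0.0020666952610878405
scene8 0.07 27 x -0.0171116787841999 0.02306776461268247 y med 0.002457934419409404
scene8 0.08 10 x -0.013789793175701798 0.029554961563910822 y med 0.0015539083191089733
side8 -0.01 66 x -0.005908839383840227 0.0183623239535364 y med -0.00517498487344481
side8 0.0 64 x -0.006312511738903676 0.018712814323471404 y med -0.005498775487683982
side8 0.01 60 x -0.004603850142671379 0.018328441515214164 y med -0.0059185488142914225
side8 0.02 19 x 0.0004451550737629574 0.014781024336667423 y med -0.0009901670260746803
side8 0.03 36 x -0.011868136447758925 0.026304574968996196 y med -0.0008200506945079752
side8 0.04 84 x -0.014189096831185194 0.02955419884020108 y med -0.0013211268595695455
side8 0.05 77 x -0.014154663749316376 0.029876835028980912 y med -0.001567979073444281
side8 0.06 76 x -0.014693006784269382 0.02887486749510817 y med -0.0016778295064460715
side8 0.07 74 x -0.013021569687251114 0.030452019313831107 y med -0.0016981199267354923
side8 0.08 37 x -0.01204303038469505 0.029592075955613466 y med -0.0017318896816230097
```

The blade is centred over the slot in x within 0.5 mm. In y it is about 1 mm low (the wrist view says 2 mm, depth says 0), so I'll add 1 mm and lower it.

arm_command(
  commands=[
    [0.1, 0, 1.2, 0, 0, 0],
    [0, 0, 1.2, 0, 0, 0],
    [0, 0, 1.0, 0, 0, 0],
    [0, 0, 0.6, 0, 0, 0],
    [0, 0, 0, 0, 0, 0],
  ],
)

```text
t: 12.82
ee_pos: [0.5494, 0.1987, 0.138]
orientation: [[-0.036, 0.999, -0.001], [0.999, 0.036, 0.001], [0.002, -0.001, -1.0]]
ft_force: [0.2, -0.3, -1.3]
gripper_width: 0.0133
```

The lower edge is about 7 mm inside the slot with no contact force. I'll continue down.

arm_command(
  commands=[
    [0, 0, 0.9, 0, 0, 0],
    [0, 0, 0.9, 0, 0, 0],
    [0, 0, 0.9, 0, 0, 0],
    [0, 0, 0, 0, 0, 0],
  ],
)

```text
t: 13.32
ee_pos: [0.5491, 0.1986, 0.1106]
orientation: [[-0.036, 0.999, -0.002], [0.999, 0.036, 0.001], [0.001, -0.002, -1.0]]
ft_force: [-0.4, -0.8, -1.0]
gripper_width: 0.0132
```

arm_command(
  commands=[
    [0, 0, 0.6, 0, 0, 0],
    [0, 0, 0.4, 0, 0, 0],
    [0, 0, 0.2, 0, 0, 0],
    [0, 0, 0.15, 0, 0, 0],
    [0, 0, 0, 0, 0, 0],
  ],
)

```text
t: 13.95
ee_pos: [0.5499, 0.199, 0.0983]
orientation: [[-0.036, 0.999, 0.0], [0.999, 0.036, 0.002], [0.002, 0.0, -1.0]]
ft_force: [0.6, -0.1, -1.6]
gripper_width: 0.0129
```

arm_command(
  commands=[
    [0, 0, 0.15, 0, 0, 0],
    [0, 0, 0.15, 0, 0, 0],
    [0, 0, 0, 0, 0, 0],
  ],
)

```text
t: 14.32
ee_pos: [0.5504, 0.1992, 0.0961]
orientation: [[-0.036, 0.999, 0.001], [0.999, 0.036, 0.003], [0.003, 0.001, -1.0]]
ft_force: [0.3, -0.6, 4.0]
gripper_width: 0.013
```

arm_command(
  commands=[
    [0, 0, 0.15, 0, 0, 0],
    [0, 0, 0, 0, 0, 0],
    [0, 0, 0, 0, 0, 0],
  ],
)

```text
t: 14.7
ee_pos: [0.5509, 0.1996, 0.0959]
orientation: [[-0.036, 0.999, 0.003], [0.999, 0.036, 0.003], [0.003, 0.003, -1.0]]
ft_force: [-2.5, -1.0, 11.4]
gripper_width: 0.0133
```

It is bottomed at TCP 0.096 (force 11 N, no further travel), against an expected 0.0975. I'll relax, release and rise.

arm_command(
  commands=[
    [0, 0, -0.2, 0, 0, 0],
    [0, 0, 0, 0, 0, 0],
    [0, 0, 0, 0, 0, 0],
    [0, 0, 0, 0, 0, 0],
  ],
  gripper=-0.2,
)

```text
t: 15.2
ee_pos: [0.5497, 0.1989, 0.0954]
orientation: [[-0.036, 0.999, -0.001], [0.999, 0.036, 0.002], [0.002, -0.001, -1.0]]
ft_force: [0.4, 0.1, -0.0]
gripper_width: 0.0343
```

arm_command(
  commands=[
    [0, 0, -2, 0, 0, 0],
    [0, 0, -4, 0, 0, 0],
    [0, 0, -5, 0, 0, 0],
    [0, 0, -4, 0, 0, 0],
    [0, 0, 0, 0, 0, 0],
  ],
)

```text
t: 15.82
ee_pos: [0.5522, 0.1995, 0.2495]
orientation: [[-0.036, 0.999, 0.007], [0.999, 0.036, 0.005], [0.004, 0.007, -1.0]]
ft_force: [0.1, 0.5, -1.0]
gripper_width: 0.0344
```

Run:
```python
from h import *
from bench import state
np.set_printoptions(precision=4,suppress=True)
s=state();print(s['t'],s['ee_pos'],s['orientation'],s['ft_force'],s['gripper_width'])
f=grab("wrist","wrist9");g=grab("side","side9")
a=cv2.resize(f['im'][130:290,200:400,::-1],None,fx=3,fy=3,interpolation=cv2.INTER_NEAREST)
cv2.imwrite("pics/w9c.png",a)
cv2.imwrite("pics/s9c.png",cv2.resize(g['im'][230:360,200:320,::-1],None,fx=4.5,fy=4.5,interpolation=cv2.INTER_NEAREST))
for n,F,fi in(("w",f,True),("s",g,False)):
  W=cloud(F,fi);k=(abs(W[...,0]-.548)<.015)&(abs(W[...,1]-.205)<.025)&(W[...,2]>.07)&(W[...,2]<.18)&(F['im'].max(-1)<70)
  print(n,k.sum(),W[k].min(0),W[k].max(0))
print("to tab above",s['orientation'].T@(np.array([.436,.2025,.2])-s['ee_pos'])*100)
```

```text
15.825 [0.5522 0.1995 0.2495] [[-0.036   0.9993  0.0072]
 [ 0.9993  0.0359  0.0045]
 [ 0.0043  0.0073 -1.    ]] [ 0.0963  0.4638 -0.9903] 0.034359714123972325
w 603 [0.5423 0.1967 0.0846] [0.5558 0.2197 0.1397]
s 331 [0.5411 0.1963 0.0714] [0.5556 0.2205 0.1367]
to tab above [  0.7001 -11.6386   4.8713]
```

View pics/w9c.png

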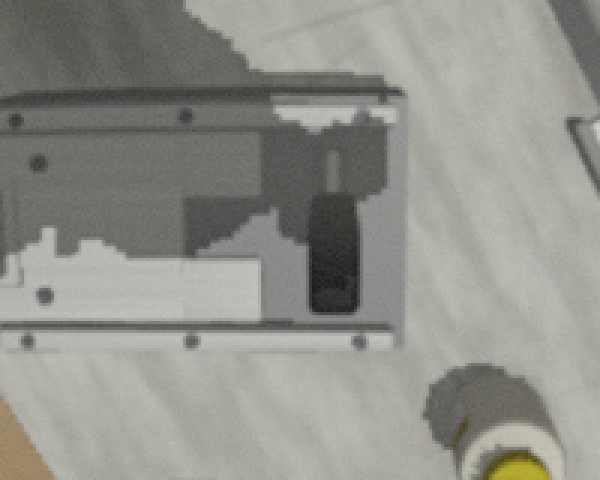

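View pics/s9c.png

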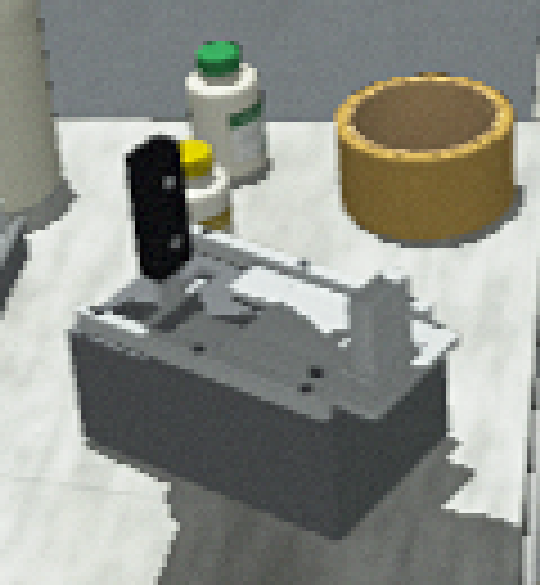

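The scraper is home: handle top at about 0.137, expected 0.136, and the neck lies within the prong gap in y. Now back to the tab to shut the keeper.

arm_command(
  commands=[
    [0.1, -3, 0, 0, 0, 0],
    [0.1, -4, 0, 0, 0, 0],
    [0.1, -4, 1, 0, 0, 0],
    [0.1, -0.4, 4, 0, 0, 0],
    [0, 0, 4, 0, 0, 0],
  ],
  gripper=0,
)

```text
t: 16.55
ee_pos: [0.4341, 0.1983, 0.1536]
orientation: [[-0.037, 0.999, -0.002], [0.999, 0.037, 0.001], [0.001, -0.001, -1.0]]
ft_force: [-0.1, 0.7, -0.5]
gripper_width: 0.043
```

arm_command(
  commands=[
    [0, 0, 3, 0, 0, 0],
    [0, 0, 0, 0, 0, 0],
    [0, 0, 0, 0, 0, 0],
  ],
)

```text
t: 16.92
ee_pos: [0.4358, 0.1987, 0.1259]
orientation: [[-0.036, 0.999, -0.0], [0.999, 0.036, 0.002], [0.002, -0.0, -1.0]]
ft_force: [-0.7, 0.9, -0.1]
gripper_width: 0.0428
```

Run:
```python
from h import *
from bench import state
np.set_printoptions(precision=4,suppress=True)
s=state();print(s['t'],s['ee_pos'],s['orientation'],s['ft_force'],s['gripper_width'])
f=grab("wrist","wrist10")
print("to tab",s['orientation'].T@(np.array([.4362,.2025,.0726])-s['ee_pos'])*100)
```

```text
16.925 [0.4358 0.1987 0.1259] [[-0.036   0.9994 -0.0005]
 [ 0.9994  0.036   0.0017]
 [ 0.0017 -0.0004 -1.    ]] [-0.7421  0.8551 -0.1341] 0.04281040864211982
to tab [0.3641 0.0576 5.3262]
```

View pics/wrist10.png

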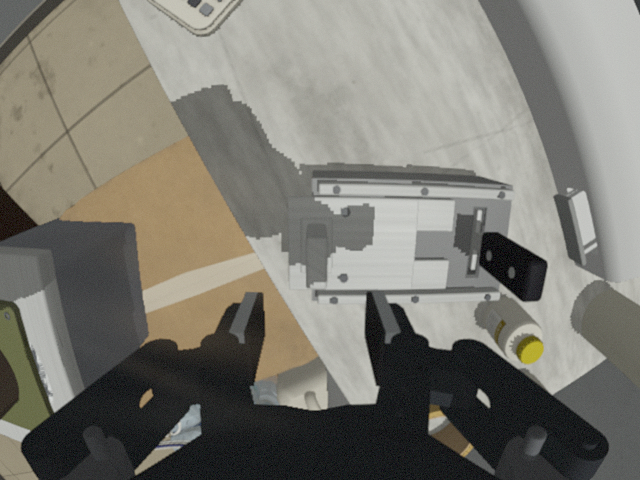

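The tab at (317,255) is centred between the jaws, and the scraper stands upright at (490,250). I'll descend and grip.

arm_command(
  commands=[
    [0.2, 0, 2, 0, 0, 0],
    [0.16, 0, 2, 0, 0, 0],
    [0, 0.05, 1.3, 0, 0, 0],
    [0, 0, 0, 0, 0, 0],
  ],
)

```text
t: 17.48
ee_pos: [0.4361, 0.2024, 0.0727]
orientation: [[-0.036, 0.999, -0.0], [0.999, 0.036, 0.002], [0.002, -0.0, -1.0]]
ft_force: [0.5, -0.2, 0.1]
gripper_width: 0.0425
```

arm_command(
  commands=[
    [0, 0, 0, 0, 0, 0],
    [0, 0, 0, 0, 0, 0],
    [0, 0, 0, 0, 0, 0],
    [0, 0, 0, 0, 0, 0],
  ],
  gripper=-1,
  newtons=30,
)

```text
t: 17.98
ee_pos: [0.437, 0.2028, 0.0737]
orientation: [[-0.036, 0.999, 0.002], [0.999, 0.036, 0.003], [0.003, 0.002, -1.0]]
ft_force: [-1.2, -0.4, 6.0]
gripper_width: 0.0105
```

arm_command(
  commands=[
    [0, 0.6, 0, 0, 0, 0],
    [0, 0.8, 0, 0, 0, 0],
    [0, 0.7, 0, 0, 0, 0],
    [0, 0, 0, 0, 0, 0],
  ],
)

```text
t: 18.48
ee_pos: [0.459, 0.2035, 0.0737]
orientation: [[-0.036, 0.999, 0.003], [0.999, 0.036, 0.002], [0.002, 0.003, -1.0]]
ft_force: [1.1, -0.9, 5.1]
gripper_width: 0.0104
```

arm_command(
  commands=[
    [0, 0.5, 0, 0, 0, 0],
    [0, 0.5, 0, 0, 0, 0],
    [0, 0.2, 0, 0, 0, 0],
    [0, 0, 0, 0, 0, 0],
  ],
)

```text
t: 18.98
ee_pos: [0.4702, 0.2039, 0.0737]
orientation: [[-0.036, 0.999, 0.002], [0.999, 0.036, 0.002], [0.002, 0.002, -1.0]]
ft_force: [-0.1, 0.1, 5.7]
gripper_width: 0.0106
```

arm_command(
  commands=[
    [0, 0.2, 0, 0, 0, 0],
    [0, 0.1, 0, 0, 0, 0],
    [0, 0, 0, 0, 0, 0],
  ],
)

```text
t: 19.35
ee_pos: [0.4717, 0.2039, 0.0737]
orientation: [[-0.036, 0.999, -0.0], [0.999, 0.036, 0.002], [0.002, -0.0, -1.0]]
ft_force: [-2.7, -0.6, 8.7]
gripper_width: 0.0106
```

arm_command(
  commands=[
    [0, 0.2, 0, 0, 0, 0],
    [0, 0, 0, 0, 0, 0],
  ],
)

```text
t: 19.6
ee_pos: [0.4717, 0.2039, 0.0736]
orientation: [[-0.036, 0.999, -0.004], [0.999, 0.036, 0.003], [0.003, -0.004, -1.0]]
ft_force: [-6.5, -0.7, 12.5]
gripper_width: 0.0104
```

It's at the stop: 0.4717 with no further travel and the force rising. I'll relax, release, rise and check.

arm_command(
  commands=[
    [0, -0.15, 0, 0, 0, 0],
    [0, 0, 0, 0, 0, 0],
    [0, 0, 0, 0, 0, 0],
    [0, 0, 0, 0, 0, 0],
  ],
  gripper=-0.2,
)

```text
t: 20.1
ee_pos: [0.4728, 0.2038, 0.0726]
orientation: [[-0.036, 0.999, -0.0], [0.999, 0.036, 0.002], [0.002, -0.0, -1.0]]
ft_force: [-0.1, 0.9, 0.0]
gripper_width: 0.0341
```

arm_command(
  commands=[
    [0, 0, -2, 0, 0, 0],
    [0, 0, -4, 0, 0, 0],
    [0, 0, -5, 0, 0, 0],
    [0, 0, -5, 0, 0, 0],
    [0, 0, -2, 0, 0, 0],
  ],
)

```text
t: 20.72
ee_pos: [0.4743, 0.2041, 0.2561]
orientation: [[-0.036, 0.999, 0.005], [0.999, 0.036, 0.004], [0.004, 0.005, -1.0]]
ft_force: [0.7, 0.2, 0.2]
gripper_width: 0.0341
```

arm_command(
  commands=[
    [0, 0, 0, 0, 0, 0],
    [0, 0, 0, 0, 0, 0],
  ],
)

```text
t: 20.98
ee_pos: [0.4721, 0.2032, 0.2515]
orientation: [[-0.036, 0.999, -0.002], [0.999, 0.036, 0.001], [0.001, -0.002, -1.0]]
ft_force: [-0.1, -0.7, -0.1]
gripper_width: 0.034
```

Run:
```python
from h import *
from bench import state
np.set_printoptions(precision=4,suppress=True)
s=state();print(s['t'],s['ee_pos'],s['ft_force'],s['gripper_width'])
f=grab("wrist","wrist11");g=grab("side","side11");c=grab("scene","scene11")
a=cv2.resize(f['im'][140:280,230:430,::-1],None,fx=4,fy=4,interpolation=cv2.INTER_NEAREST)
cv2.imwrite("pics/w11c.png",a)
a=cv2.resize(c['im'][180:350,190:400,::-1],None,fx=2,fy=2);b=cv2.resize(g['im'][180:350,200:420,::-1],None,fx=1.7,fy=2)
cv2.imwrite("pics/el.png",np.hstack([a,b]))
W=cloud(f,True);k=(W[...,2]>.09)&(W[...,2]<.11)&(abs(W[...,0]-.47)<.03)&(abs(W[...,1]-.203)<.03)
print("tab",k.sum(),np.mean(W[k],0),W[k].min(0),W[k].max(0))
W=cloud(g);k=(abs(W[...,0]-.548)<.015)&(abs(W[...,1]-.205)<.025)&(W[...,2]>.1)&(W[...,2]<.18);print("handle top",W[k].max(0))
```

```text
20.975 [0.4721 0.2032 0.2515] [-0.1282 -0.6514 -0.1476] 0.03396817204805344
tab 482 [0.471  0.2047 0.1032] [0.4647 0.189  0.0905] [0.4773 0.2183 0.1056]
handle top [0.5563 0.2202 0.1382]
```

View pics/w11c.png

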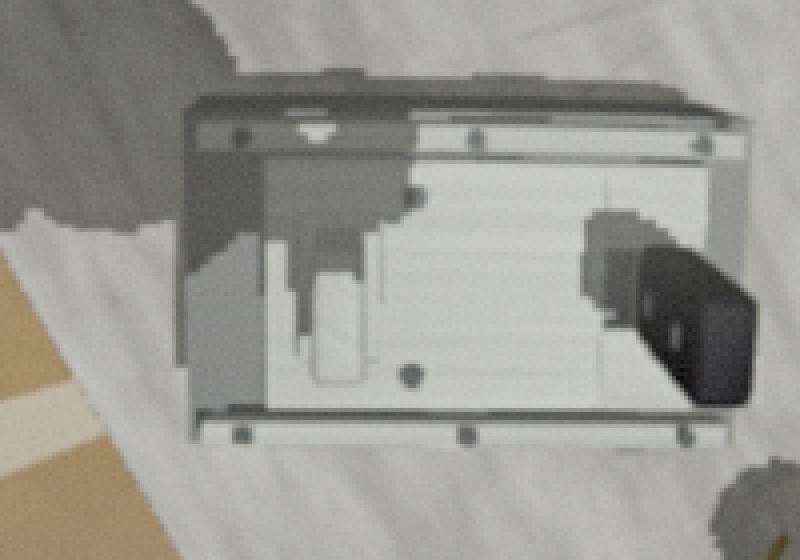

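View pics/el.png

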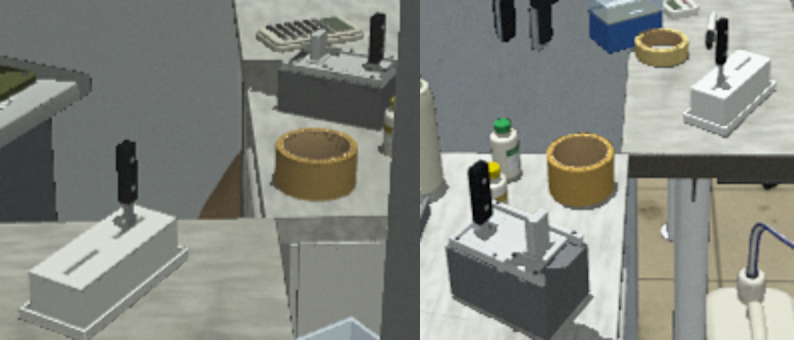

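The keeper is shut with the tab at (0.471,0.2035), the prongs lie past the neck, and the scraper stands upright and home. The narrow scraper is still in the stand and the robot is clear, so I'm handing in.

```bash
python3 -c "
from bench import *
print(close_job())"
```

```text
the job is handed in; nothing more can be done
None
```

The job is done and handed in at about 21 s, and nothing in my last checks looks wrong; no verdict was reported.

- **Keeper opened:** I pulled it by the tab to its stop, with the tab at x = 0.4366 m (expected 0.436).
- **Scraper seated:** I lifted the wide scraper out of the stand and lowered it into the slot until it bottomed, about 11 N with no further travel. The handle top then read 0.137–0.138 m (expected 0.136).
- **Keeper shut:** I slid it 35 mm back to its shut stop. The tab was at 0.471–0.472 m (expected 0.471).
- **Final pictures:** The prongs lie either side of the neck, the scraper stands upright, the narrow scraper is still in the stand, and the gripper is clear above.

**One disagreement:** with the blade hovering over the slot, its sideways offset read 2 mm in the wrist picture and about 0 in the depth data. I corrected by 1 mm. It went in without side force, and the handle ended about 2–3 mm to +y of the slot's centre. The gap between the prongs allows for that.

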